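Release the drilled block from the ratchet clamp

TASK

Free the drilled block from the ratchet clamp: first swing the holding pawl out of the ratchet wheel and right over until it rests thrown back against its stop, then turn the wheel backwards (clockwise, as seen looking at the sloping face) as far as it goes, so that the jaw is fully back. Then lift the block out and set it down gently, holes up, in the middle of the drawing sheet; leave the pawl thrown back and the jaw open, and do not knock over the bottle that stands by the clamp.

Things in the scene. Friction and masses are not known exactly. Their poses are not given: they have to be found in the camera images.
- ratchet_clamp: fixed grey clamp, base plate 118 x 285 x 10 mm (y -107 to +177). Origin: underside, straight below the wheel; x away from its front, y left, z up. Its console (x -52 to +53, y -102 to +58) has a face rising away from the front at 35 degrees through (0,0,70), 31 mm high in front, 103 behind: outward normal (-sin35,0,cos35), uphill (cos35,0,sin35), left +y. Fixed stop at y 151 to 165, 36 high.
- wheel_grip (a point): grip point of the black bar knob on the steel ratchet wheel. z: wheel axis, out of the sloping face; x: along the bar, at the start uphill and 0.6 rad towards the left. Bar 58 long, 16 wide, 34 high; the point is on the axis, 12 mm below the bar's top, 38 mm out from the face, 25 mm above the wheel's disc (tooth tips at radius 45 mm; hub on the disc: radius 20, 6 high).
- wheel (a joint): turn of the ratchet wheel, rad: 0 at the start, grows as it is turned backwards (clockwise, looking at the face), stop at 1.2. Friction 0.06 N m, stays where it is left. With the pawl in its teeth it cannot turn backwards.
- pawl_pin (a point): grip point on the pawl's round steel pin: 12 mm in diameter, square to the face, 14 to 52 mm out from it; this point is on its axis, 40 mm out. At the start it lies 50 mm uphill and 32 mm right of the wheel's axis. Its z is out of the face.
- pawl_pivot (a point): point on the pawl's hinge axis, 40 mm out from the face, 65 mm right of the wheel's axis and 6 mm downhill. The pin swings round it at a radius of 65 mm. Its z is out of the face.
- pawl (a joint): swing of the pawl, rad: 0 in the teeth, grows as the pin swings away from the wheel (clockwise, looking at the face), 1.1 against its stop (thrown back). Clear of the teeth from about 0.2. It moves freely by gravity: left below 0.4 it falls back into the teeth, beyond 0.65 it falls over to the stop and stays.
- jaw (a joint): how far the steel jaw right of the block has moved back from it, m: 0 at the start, 0.018 m per radian of the wheel, 0.0216 fully back. Jaw 40 mm wide, 44 mm high; its lip covers 5.5 mm of the block's top, so the block cannot come up while the jaw is shut.
- drilled_block: light metal block with bores, 36 (x) x 50 (y) x 26 (z) mm, about 0.13 kg; origin in the middle of its underside, z up, bores in the top. It stands on the base plate (10 mm up) between jaw and stop, 126 mm left of the wheel; its two sides across x are free for the fingers.
- drawing_board: flat fixed drawing sheet on a stiff board, 125 (x) x 170 (y) mm, its upper surface 4 mm above the table; origin in the middle of its underside. It lies, with its long side pointing away from the robot, right or left of the clamp; a steel try square lies at the other place.
- oil_bottle: small white squeeze bottle with a red nozzle, 40 mm in diameter, 125 mm high, standing loose behind the block; origin in the middle of its underside, z up.
There are look-alikes about, which are no part of the job. Leave any black or brown look-alike of the oil_bottle alone. Leave any black look-alike of the drilled_block alone.

How it is judged:
On the way, in this order (a step that is already met when the one before it is completed fails the run):
1. the pawl is thrown back while the wheel has not yet been turned (value of joint pawl above 0.9 rad and value of joint wheel below 0.1 rad), for 0.2 s.
2. the wheel is turned backwards, the jaw fully back, the pawl still thrown back (value of joint wheel above 1.05 rad and value of joint pawl above 0.9 rad), for 0.2 s.
3. the block is lifted out of the open clamp (height (world z) of drilled_block above 0.05 m and value of joint wheel above 1 rad), for 0.1 s.
At the end, for the whole second after the job is handed in: The block lies at rest, flat and holes up, on the drawing sheet, its middle within 40 mm (along the sheet's x) and 55 mm (y) of the sheet's middle; the pawl is thrown back (beyond 0.9 rad), the wheel is turned backwards beyond 1.0 rad, and the bottle stands upright (value of joint pawl above 0.9 rad and value of joint wheel above 1 rad and x of drilled_block in the frame of drawing_board between -0.04 and 0.04 m and y of drilled_block in the frame of drawing_board between -0.055 and 0.055 m and height (world z) of drilled_block below 0.008 m and angle between drilled_block's own z axis and vertical below 0.1 rad and linear speed of drilled_block below 0.02 m/s and angle between oil_bottle's own z axis and vertical below 0.3 rad); the robot touches nothing.
It fails at once if the bottle by the clamp is knocked over (angle between oil_bottle's own z axis and vertical above 0.6 rad).
It fails at once if the block is dropped (falls freely by more than about 25 mm) (linear speed of drilled_block above 0.7 m/s and contact force between the fingers and drilled_block below 0.05 N).
It fails at once if the wheel is forced backwards while the pawl is still in its teeth (value of joint wheel above 0.15 rad and value of joint pawl below 0.15 rad).
It also fails if it takes over 67 s, if anything falls off the work surface, if the arm or the gripper's body presses on something with over 40 N, if the wrist force passes 120 N, or if a joint passes its speed limit or range.

ROBOT

A 7-joint arm with a two-finger parallel gripper is mounted at the origin on a cart in front of the work surface, level with it; the furniture and walls round the work are solid. World frame = base frame: x ahead of the robot, y to its left, z up, the work surface at z = 0. Lengths are in m, angles in rad, forces in N, time in s.
With the tool pointing down it reaches from about 0.425 to 1.025 m from the base axis. Payload 3.6 kg.
Tool frame: the origin (TCP) lies midway between the tips of the shut fingers; the grasp point (between the pads) lies 19 mm behind it; x points along the fingers, y is the direction in which the jaws open and shut, and the axes are right-handed (so a half turn about x gives the same grasp; the last joint's range is limited). The gripper opens to 85 mm and grips with 20 to 120 N. Pads are 22 mm wide; open, the fingers measure 114 mm over their backs; the gripper's body (76 mm by 85 mm) begins 54 mm behind the grasp point. The pads swing forward as they close: fully open they stand 13 mm farther back than shut.
Start: joints at [-1.294, 0.591, 0.048, 1.609, -0.033, 0.943, -0.034], TCP at [0.262, 0.676, 0.231] pointing down, gripper open.
Joint ranges: [-2.69, 2.69], [-0.47, 2.24], [-1.27, 1.36], [0.19, 2.51], [-1.53, 4.68], [0.08, 2.07], [-3.09, 3.09]. Speed limits (rad/s): [2.57, 2.57, 3.14, 3.14, 3.14, 3.14, 3.14].

INTERFACE

Orientations are given as a unit quaternion [x, y, z, w].
In Python, from plant import env gives the robot as it stands.
- The arm moves only by the tool carry_out, never from a script. Its argument "moves" is a list of rows, each an object of numbers: "dx", "dy", "dz": the shift along the tool's x, y, z in m; "rx", "ry", "rz": the turn, a rotation vector about the tool's x, y, z in degrees; "grip": the opening, from -1 (shut) to 1 (fully open), so that 0 is half open. A call has 1 to 20 rows; each row shifts and turns the commanded pose from where the row before left it, along the tool's axes as they then stand; what a row does not reach is not made up. A row lasts 1/12 s, in which the tool goes at most 41.7 mm and 7.16 degrees, less where a joint would pass 70% of its speed; a pose out of reach is approached as far as the arm can. A call with a gripper value outside its range is refused whole. The fingers move at their own pace and stop on an object; "force" is the grip in N (left out, the last holds). Time passes only in rows, so rows that do not move let the fingers close. It gives the time, the measured TCP pose, the force and the opening at its end, in the units of the state.
- env.get_state(): the state, without advancing time (a new reading comes with each control period).
- env.read_camera(name): name is "scene" or "top" or "wrist"; returns a dict with "frame" (420x560x3 uint8, blue, green, red), "z_map" (420x560 float32, m along the optical axis (not along the pixel's ray), 0 where there is no reading), "fovy" (degrees; the focal length in pixels is half the picture's height over the tangent of half this angle, whatever the lens; pixels are square), "cx", "cy" (the principal point, pixels), "rvec" (rotation vector, rad) and "tvec" (3), from world to camera coordinates, as OpenCV has them; the wrist camera has in their place "tool_from_camera" (4x4, takes a point from camera to tool coordinates, whose origin is the TCP and whose axes are the tool frame's). Camera axes: x right, y down, z forward; pixel columns grow to the right and rows downward; lengths in m; the calibration is good to about 2 mm. A picture is of the moment at which its call begins: read the wrist's pose just before it.
- env.job_done(): hands the job in, once; it reports no verdict.
The state is a dict: "clock": time; "q": joint angles; "qd": joint speeds; "joint_efforts": joint torques, N m; "position": TCP position; "ee_rot": TCP orientation; "ft_force": force on the tool from outside, world axes, zero at the start; "torque": the same for the moment, N m; "finger_gap": finger opening in m.
Only numpy, scipy, OpenCV 4.12 (cv2) and the standard library are available. Lean on these libraries where they do the work, as an engineer would, in place of code of your own. Each camera call takes 0.05 s, during which the arm holds its last target.

## Working session

There is one attempt and no reset: what is moved stays moved. The work goes in short steps, Python scripts to look and compute and a tool call to move; the robot and the scene stay as the last step left them, time stands still between calls to the robot, and variables do not carry over. Pictures are saved under pics/ and viewed, and the job is handed in when it is done.

Besides the shell and the picture viewer there is one more tool, called after ">>>" as a command line: name --argument value ..., lists and objects as JSON in quotes. carry_out: Moves the arm, as the interface text tells. Its arguments: {"type":"object","properties":{"moves":{"type":"array","items":{"type":"object","properties":{"dx":{"type":"number"},"dy":{"type":"number"},"dz":{"type":"number"},"rx":{"type":"number"},"ry":{"type":"number"},"rz":{"type":"number"},"grip":{"type":"number"}}}},"force":{"type":"number"}},"required":["moves"]}

```bash
ls; mkdir -p pics
cat > h.py <<'E'
import numpy as np, cv2
from scipy.spatial.transform import Rotation as R
from plant import env
def cam(name):
    s=env.get_state(); c=env.read_camera(name)
    h=c['frame'].shape[0]; f=h/2/np.tan(np.radians(c['fovy'])/2)
    if 'rvec' in c:
        Rm=R.from_rotvec(np.ravel(c['rvec'])).as_matrix(); t=np.ravel(c['tvec'])
        Rw=Rm.T; o=-Rm.T@t
    else:
        T=np.array(c['tool_from_camera']); Rt=R.from_quat(s['ee_rot']).as_matrix()
        Rw=Rt@T[:3,:3]; o=Rt@T[:3,3]+np.array(s['position'])
    return dict(img=c['frame'],z=c['z_map'],f=f,cx=c['cx'],cy=c['cy'],Rw=Rw,o=o)
def pts(c):
    h,w=c['z'].shape; u,v=np.meshgrid(np.arange(w),np.arange(h)); z=c['z']
    p=np.stack([(u-c['cx'])/c['f']*z,(v-c['cy'])/c['f']*z,z],-1)
    P=p@c['Rw'].T+c['o']; P[z<=0]=np.nan
    return P
def plane(c,u,v,z):
    d=c['Rw']@np.array([(u-c['cx'])/c['f'],(v-c['cy'])/c['f'],1]); return c['o']+d*(z-c['o'][2])/d[2]
def proj(c,p):
    q=c['Rw'].T@(np.array(p)-c['o']); return q[0]/q[2]*c['f']+c['cx'],q[1]/q[2]*c['f']+c['cy']
E
python3 - <<'E'
from h import *
for n in ['scene','top','wrist']:
    c=cam(n); cv2.imwrite(f'pics/{n}0.png',c['img']); np.save(f'pics/{n}0.npy',c,allow_pickle=True); print(n,c['o'],c['f'],c['Rw'][:,2])
print(env.get_state())
E
```

```text
pics
scene [-0.13204692 -0.55658158  0.52664387] 396.43867737402405 [ 0.68599414  0.59222698 -0.42270467]
top [0.37451817 0.02862935 1.38442987] 514.30691137775 [ 0.1236875   0.02115743 -0.99209564]
wrist [0.19741708 0.70087894 0.37327598] 311.7747047214489 [ 0.254766   -0.10093879 -0.96172015]
{'clock': 0.15, 'q': array([-1.29452655,  0.59193601,  0.04830297,  1.60950318, -0.03330051,
        0.94267173, -0.03370032]), 'qd': array([-0.00078622, -0.00194351, -0.00022198, -0.00575704,  0.00078916,
        0.00108027, -0.00162838]), 'joint_efforts': array([ 2.65542185e-03, -5.49242663e+01,  1.54938340e+00, -1.98454499e+01,
        9.55986354e-03,  5.67736337e-03,  4.75011390e-06]), 'position': array([0.2617734 , 0.6754272 , 0.23039256]), 'ee_rot': array([ 0.12935921,  0.6951401 , -0.13056064,  0.69498227]), 'ft_force': array([-0.82534244, -0.87879774,  0.11598309]), 'torque': array([ 0.06041075,  0.01411299, -0.03284355]), 'finger_gap': 0.08556388108750403}
```

View pics/scene0.png

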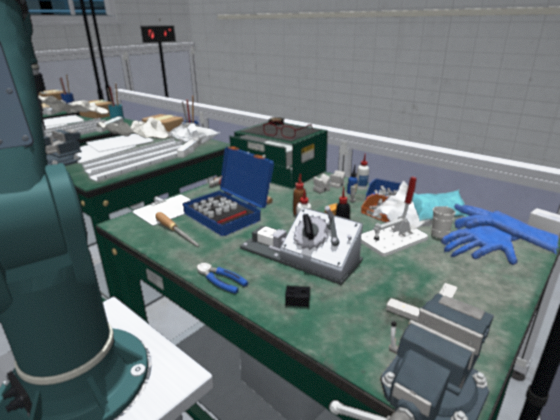

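View pics/top0.png

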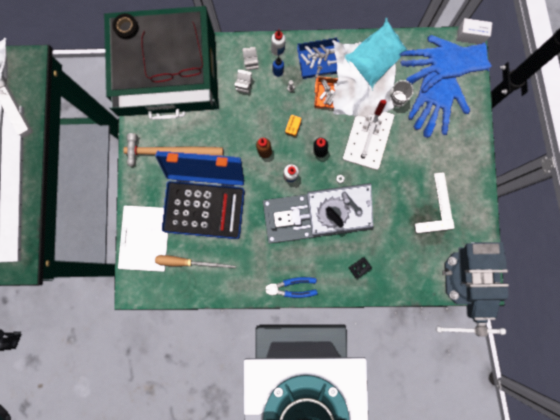

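View pics/wrist0.png

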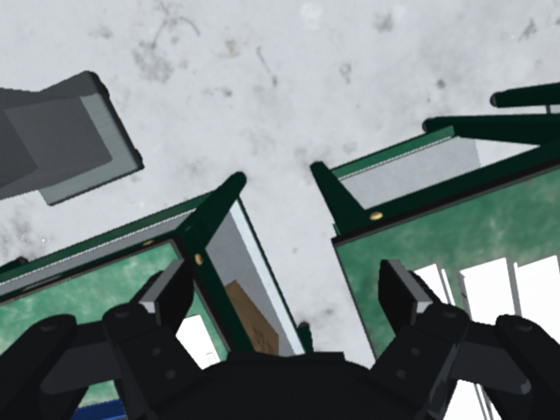

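Run:
```python
from h import *
for n in ['scene','top']:
    c=np.load(f'pics/{n}0.npy',allow_pickle=True).item()
    print(n,proj(c,[0,0,0]),proj(c,[.262,.676,.231]),proj(c,[.6,0,0]),proj(c,[.6,.3,0]))
c=np.load('pics/top0.npy',allow_pickle=True).item()
P=pts(c)
for n,u,v in [('sheet',144,238),('wheel',331,212),('block',288,217),('botl',291,172),('table',250,280),('pl',275,232)]: print(n,P[v,u],plane(c,u,v,0))
for n,(u0,v0,u1,v1) in dict(clamp=(225,150,405,270),sheet=(95,190,245,290)).items():
    cv2.imwrite(f'pics/top_{n}.png',cv2.resize(c['img'][v0:v1,u0:u1],None,fx=4.2,fy=4.2,interpolation=cv2.INTER_CUBIC))
c=np.load('pics/scene0.npy',allow_pickle=True).item()
cv2.imwrite(f'pics/scene_cl.png',cv2.resize(c['img'][170:300,220:390],None,fx=4.5,fy=4.5,interpolation=cv2.INTER_CUBIC))
```

```text
scene (np.float64(76.99539886067461), np.float64(379.956913434311)) (np.float64(42.484762885889296), np.float64(136.93034775609547)) (np.float64(303.24086179099316), np.float64(237.1341134960086)) (np.float64(226.67994886815785), np.float64(206.61197613122218))
top (np.float64(305.5114712361185), np.float64(419.8792578193752)) (np.float64(1.6839458522463815), np.float64(329.0646523061416)) (np.float64(300.8782264079773), np.float64(190.16992512828023)) (np.float64(191.1736324676914), np.float64(192.18864200084303))
sheet [ 4.76660868e-01  4.27724730e-01 -3.32303996e-04] [0.47663636 0.42762896 0.        ]
wheel [ 0.5244027  -0.07076016  0.12050537] [ 0.53869302 -0.08023617  0.        ]
block [0.52330074 0.03611114 0.03457737] [0.52711191 0.0363028  0.        ]
botl [0.63238753 0.02618533 0.09247158] [0.65084447 0.0260104  0.        ]
table [ 3.59590156e-01  1.40666468e-01 -2.66345270e-04] [0.35959303 0.14064492 0.        ]
pl [0.48607531 0.07171529 0.01134284] [0.48699686 0.07207122 0.        ]
```

View pics/top_clamp.png

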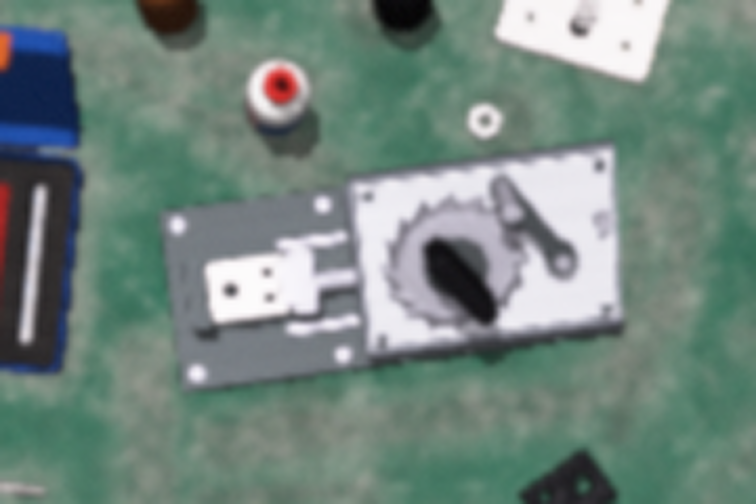

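View pics/scene_cl.png

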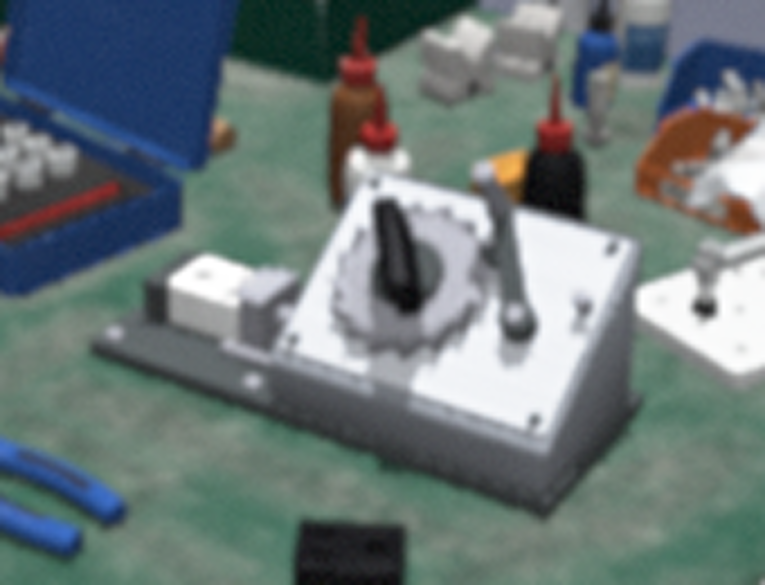

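Run:
```python
from h import *
c=np.load('pics/top0.npy',allow_pickle=True).item(); P=pts(c)
sub=(P[...,0]>.38)&(P[...,0]<.68)&(P[...,1]>-.25)&(P[...,1]<.2)
m=(sub&(P[...,2]>.005)).astype(np.uint8)
n,l,st,ce=cv2.connectedComponentsWithStats(m)
for i in range(1,n):
    if st[i,4]>60:
        q=P[l==i]; print(i,st[i],q.mean(0),cv2.minAreaRect(q[:,:2].astype(np.float32)*1000), np.percentile(q[:,2],99.))
# table and plate height
i=1+np.argmax(st[1:,4]); q=P[l==i]
# face plane RANSAC-ish
from numpy.linalg import svd
f=q[(q[:,2]>.03)&(q[:,2]<.11)&(q[:,1]<-.0)]
best=None;rng=np.random.default_rng(0)
for k in range(800):
    a=f[rng.choice(len(f),3,False)]; nn=np.cross(a[1]-a[0],a[2]-a[0]); L=np.linalg.norm(nn)
    if L<1e-4: continue
    nn/=L; s=(abs((f-a[0])@nn)<.0015).sum()
    if best is None or s>best[0]: best=(s,nn,a[0])
inl=f[abs((f-best[2])@best[1])<.002]; m0=inl.mean(0); nn=svd(inl-m0)[2][2]; nn*=np.sign(nn[2])
print('face',len(inl),nn,m0,'tilt',np.degrees(np.arccos(nn[2])),'yaw',np.degrees(np.arctan2(-nn[1],-nn[0])))
# sheet by white mask
hsv=cv2.cvtColor(c['img'],cv2.COLOR_BGR2HSV)
w=((hsv[...,1]<40)&(hsv[...,2]>200)).astype(np.uint8); w[:, :100]=0;w[:,250:]=0;w[:190]=0;w[300:]=0
n,l,st,ce=cv2.connectedComponentsWithStats(w); i=1+np.argmax(st[1:,4])
vv,uu=np.nonzero(l==i); q=np.array([plane(c,u,v,.004)[:2] for u,v in zip(uu,vv)])
print('sheet',cv2.minAreaRect(q.astype(np.float32)*1000), np.nanmedian(P[l==i][:,2]))
# white bottle
```

```text
1 [ 219  155   26   84 1373] [0.58461903 0.17767886 0.05569644] ((566.550048828125, 174.38136291503906), (51.476524353027344, 192.62461853027344), 89.83409881591797) 0.17804200852733235
3 [347 159  33  10 179] [ 0.67034888 -0.17999391  0.01173822] ((667.5518188476562, -169.5927734375), (87.65045166015625, 24.448423385620117), 89.81754302978516) 0.018664221189389124
12 [283 164  16  18 225] [0.63446215 0.02848595 0.07294558] ((640.9703979492188, 31.802806854248047), (47.859405517578125, 37.20269775390625), 57.64118576049805) 0.12064857404104375
86 [ 263  183  110   60 4748] [ 0.53023224 -0.04428186  0.05335184] ((538.1412353515625, -47.270660400390625), (130.1997528076172, 300.4970397949219), 6.11022424697876) 0.12209713048583394
232 [348 257  24  14 193] [ 0.39427446 -0.15077267  0.02476644] ((390.745849609375, -151.43434143066406), (35.1303825378418, 54.26976776123047), 33.67501449584961) 0.03368338964285058
face 899 [-0.578741   -0.0662948   0.81281231] [ 0.53805731 -0.10631263  0.07266933] tilt 35.62838067340696 yaw 6.5347506467172
sheet ((477.0938720703125, 427.5523986816406), (126.6694107055664, 171.76136779785156), 85.99510192871094) 0.0036307312184087337
```

View pics/top_sheet.png

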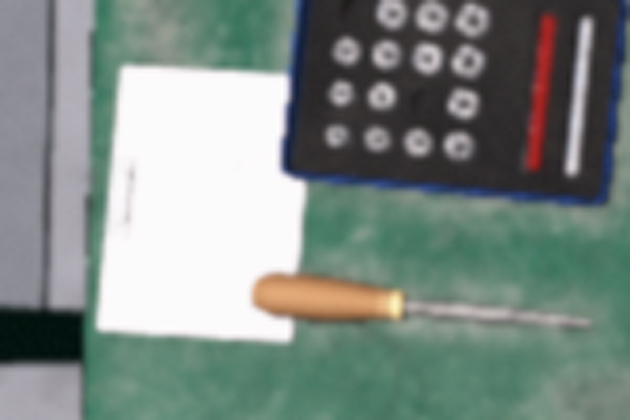

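Run:
```python
from h import *
s=env.get_state(); M=R.from_quat(s['ee_rot']).as_matrix(); print(M.round(3))
c=cam('wrist'); T=M.T@c['Rw']; print('cam axes in tool',T.round(3),'pos',(M.T@(c['o']-s['position'])).round(3))
```

```text
[[-0.001  0.361  0.932]
 [-0.002  0.932 -0.361]
 [-1.    -0.002  0.   ]]
cam axes in tool [[-0.    -0.274  0.962]
 [ 1.    -0.001 -0.   ]
 [ 0.001  0.962  0.274]] pos [-0.143  0.    -0.069]
```

>>> carry_out --moves '[{"dx":-0.01,"dy":-0.03,"dz":0.026},{"dx":-0.01,"dy":-0.03,"dz":0.026},{"dx":-0.01,"dy":-0.03,"dz":0.026},{"dx":-0.01,"dy":-0.03,"dz":0.026},{"dx":-0.01,"dy":-0.03,"dz":0.026},{"dy":-0.03,"dz":0.026},{"dy":-0.03,"dz":0.026},{"dy":-0.03,"dz":0.026},{"dy":-0.03,"dz":0.026},{"dy":-0.03,"dz":0.026},{"dy":-0.03,"dz":0.026},{"dy":-0.03,"dz":0.026},{"dy":-0.03,"dz":0.026},{"dy":-0.03,"dz":0.026},{"dy":-0.03,"dz":0.026},{"dy":-0.03,"dz":0.026},{"dy":-0.03,"dz":0.026},{"dy":-0.03,"dz":0.026},{"dy":-0.03,"dz":0.026}]'

```text
schema error: expected keys dx, dy, dz, rx, ry, rz, grip
```

>>> carry_out --moves '[{"rx":-6.9},{"rx":-6.9},{"rx":-6.9},{"rx":-6.8},{}]'

```text
schema error: expected keys dx, dy, dz, rx, ry, rz, grip
```

Run:
```python
from h import *
s=env.get_state(); print(s['clock'],s['position'],R.from_quat(s['ee_rot']).as_matrix().round(3),s['q'])
c=cam('wrist'); cv2.imwrite('pics/w1.png',c['img']); np.save('pics/w1.npy',c,allow_pickle=True)
```

```text
0.2 [0.26184678 0.6755062  0.23054124] [[-0.     0.361  0.932]
 [-0.001  0.932 -0.361]
 [-1.    -0.001  0.   ]] [-1.29449888  0.59181284  0.04833463  1.60934569 -0.03327272  0.942672
 -0.03369939]
```

View pics/w1.png

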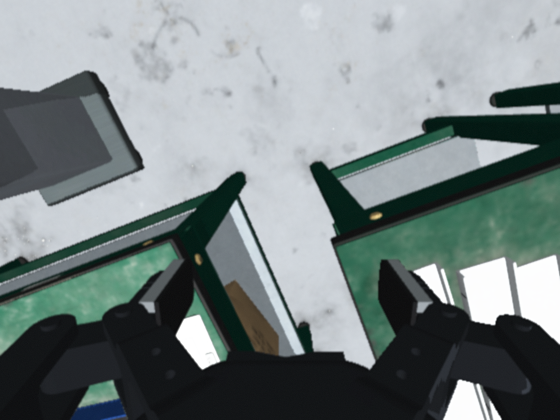

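>>> carry_out --moves '[{"dx":-0.01,"dy":-0.03,"dz":0.026,"rx":0,"ry":0,"rz":0,"grip":1},{"dx":-0.01,"dy":-0.03,"dz":0.026,"rx":0,"ry":0,"rz":0,"grip":1},{"dx":-0.01,"dy":-0.03,"dz":0.026,"rx":0,"ry":0,"rz":0,"grip":1},{"dx":-0.01,"dy":-0.03,"dz":0.026,"rx":0,"ry":0,"rz":0,"grip":1},{"dx":-0.01,"dy":-0.03,"dz":0.026,"rx":0,"ry":0,"rz":0,"grip":1},{"dx":0,"dy":-0.03,"dz":0.026,"rx":0,"ry":0,"rz":0,"grip":1},{"dx":0,"dy":-0.03,"dz":0.026,"rx":0,"ry":0,"rz":0,"grip":1},{"dx":0,"dy":-0.03,"dz":0.026,"rx":0,"ry":0,"rz":0,"grip":1},{"dx":0,"dy":-0.03,"dz":0.026,"rx":0,"ry":0,"rz":0,"grip":1},{"dx":0,"dy":-0.03,"dz":0.026,"rx":0,"ry":0,"rz":0,"grip":1},{"dx":0,"dy":-0.03,"dz":0.026,"rx":0,"ry":0,"rz":0,"grip":1},{"dx":0,"dy":-0.03,"dz":0.026,"rx":0,"ry":0,"rz":0,"grip":1},{"dx":0,"dy":-0.03,"dz":0.026,"rx":0,"ry":0,"rz":0,"grip":1},{"dx":0,"dy":-0.03,"dz":0.026,"rx":0,"ry":0,"rz":0,"grip":1},{"dx":0,"dy":-0.03,"dz":0.026,"rx":0,"ry":0,"rz":0,"grip":1},{"dx":0,"dy":-0.03,"dz":0.026,"rx":0,"ry":0,"rz":0,"grip":1},{"dx":0,"dy":-0.03,"dz":0.026,"rx":0,"ry":0,"rz":0,"grip":1},{"dx":0,"dy":-0.03,"dz":0.026,"rx":0,"ry":0,"rz":0,"grip":1},{"dx":0,"dy":-0.03,"dz":0.026,"rx":0,"ry":0,"rz":0,"grip":1}]'

```text
clock: 1.83
position: [0.5169, -0.0359, 0.2816]
ee_rot: [0.13, 0.695, -0.13, 0.695]
ft_force: [0.0, 1.1, -0.2]
finger_gap: 0.0855
```

>>> carry_out --moves '[{"dx":0,"dy":0,"dz":0,"rx":-6.9,"ry":0,"rz":0,"grip":1},{"dx":0,"dy":0,"dz":0,"rx":-6.9,"ry":0,"rz":0,"grip":1},{"dx":0,"dy":0,"dz":0,"rx":-6.9,"ry":0,"rz":0,"grip":1},{"dx":0,"dy":0,"dz":0,"rx":-6.8,"ry":0,"rz":0,"grip":1},{"dx":0,"dy":0,"dz":0,"rx":0,"ry":0,"rz":0,"grip":1},{"dx":0,"dy":0,"dz":0,"rx":0,"ry":0,"rz":0,"grip":1}]'

```text
clock: 2.33
position: [0.5166, -0.0341, 0.2813]
ee_rot: [-0.038, 0.706, 0.038, 0.706]
ft_force: [0.5, 0.0, 0.1]
finger_gap: 0.0851
```

Run:
```python
from h import *
s=env.get_state(); print(s['clock'],s['position'],R.from_quat(s['ee_rot']).as_matrix().round(3),s['q'])
c=cam('wrist'); cv2.imwrite('pics/w2.png',c['img']); np.save('pics/w2.npy',c,allow_pickle=True)
```

```text
2.3333 [ 0.51655545 -0.03412704  0.28134036] [[ 0.    -0.107  0.994]
 [ 0.     0.994  0.107]
 [-1.     0.     0.   ]] [-0.18092096  0.2715365   0.19735298  2.02621    -0.07028348  0.85007119
  1.73359076]
```

View pics/w2.png

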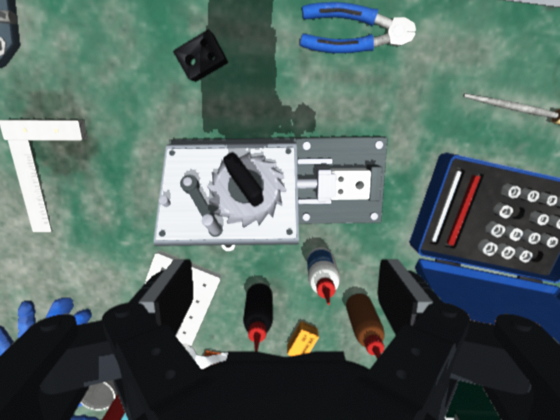

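Run:
```python
from h import *
c=np.load('pics/w2.npy',allow_pickle=True).item(); P=pts(c)
cv2.imwrite('pics/w2c.png',cv2.resize(c['img'][120:310,140:400],None,fx=3,fy=3,interpolation=cv2.INTER_CUBIC))
# white block top: mask
hsv=cv2.cvtColor(c['img'],cv2.COLOR_BGR2HSV)
sub=np.zeros(c['z'].shape,bool); sub[130:255,145:395]=1
# face plane
f=P[sub&(P[...,2]>.028)&(P[...,2]<.115)]
rng=np.random.default_rng(0);best=None
for k in range(600):
    a=f[rng.choice(len(f),3,False)]; n=np.cross(a[1]-a[0],a[2]-a[0]); L=np.linalg.norm(n)
    if L<1e-4: continue
    n/=L; s=(abs((f-a[0])@n)<.0015).sum()
    if best is None or s>best[0]: best=(s,n,a[0])
inl=f[abs((f-best[2])@best[1])<.002]; m0=inl.mean(0); n=np.linalg.svd(inl-m0)[2][2]; n*=np.sign(n[2])
print('face',len(inl),n,m0,'tilt',np.degrees(np.arccos(n[2])),'yaw',np.degrees(np.arctan2(-n[1],-n[0])))
fm=sub&(abs((P-m0)@n)<.003)&(P[...,2]>.028)
q=P[fm]; a=np.radians(6.3)
for yaw in (5.5,6,6.5):
  a=np.radians(yaw); ex=np.array([np.cos(a),np.sin(a)]); ey=np.array([-np.sin(a),np.cos(a)])
  X=q[:,:2]@ex;Y=q[:,:2]@ey
  print(yaw,'face X',np.percentile(X,[.5,99.5]),'Y',np.percentile(Y,[.5,99.5]))
r=cv2.minAreaRect(q[:,:2].astype(np.float32)*1000); print('face rect (105x160 exp)',r)
pm=sub&(P[...,2]>.006)&(P[...,2]<.014); q=P[pm]; q=q[q[:,1]>-.01]; print('plate rect',cv2.minAreaRect(q[:,:2].astype(np.float32)*1000),len(q))
bm=sub&(abs(P[...,2]-.036)<.003)&(hsv[...,2]>220); bm[:, :312]=0
k=cv2.morphologyEx(bm.astype(np.uint8),cv2.MORPH_OPEN,np.ones((3,3))); q=P[k>0]; print('blk',cv2.minAreaRect(q[:,:2].astype(np.float32)*1000),q[:,2].mean())
for nm,u,v in [('s1',305,146),('s2',379,145),('s3',306,216),('s4',375,217)]: print(nm,plane(c,u,v,.011),P[v,u])
for nm,u,v in [('f1',175,152),('f2',292,150),('f3',288,233),('f4',166,233)]:
    d=plane(c,u,v,0)-c['o']; t=((m0-c['o'])@n)/(d@n); print(nm,c['o']+t*d)
```

```text
face 6788 [-0.56749081 -0.06825825  0.82054554] [ 0.5373462  -0.10542506  0.07575753] tilt 34.860558008447846 yaw 6.858633724598067
5.5 face X [0.47179211 0.56994279] Y [-0.2282311 -0.0699104]
6 face X [0.47051496 0.56825103] Y [-0.2327724  -0.07480175]
6.5 face X [0.46946084 0.56671906] Y [-0.23741637 -0.07937418]
face rect (105x160 exp) ((532.5947265625, -98.79145812988281), (101.49846649169922, 159.90048217773438), 6.93268346786499)
plate rect ((542.3856811523438, 44.78467559814453), (165.2508544921875, 116.7666015625), 6.928115367889404) 4575
blk ((517.131591796875, 51.68699645996094), (35.632537841796875, 43.60931396484375), 6.325509071350098) 0.03629112704483181
s1 [ 0.47745122 -0.01237667  0.011     ] [ 0.47723254 -0.0125908   0.01405167]
s2 [0.46594433 0.08331315 0.011     ] [0.46586156 0.08274333 0.01288889]
s3 [0.57209673 0.00078525 0.011     ] [0.57173737 0.00066332 0.01219533]
s4 [0.56336774 0.09626209 0.011     ] [0.56248061 0.09520522 0.01417381]
f1 [ 0.49882245 -0.16975168  0.04376333]
f2 [ 0.48149707 -0.02965075  0.04343556]
f3 [ 0.56613967 -0.02575749  0.1022984 ]
f4 [ 0.58076681 -0.15933822  0.10130246]
```

View pics/w2c.png

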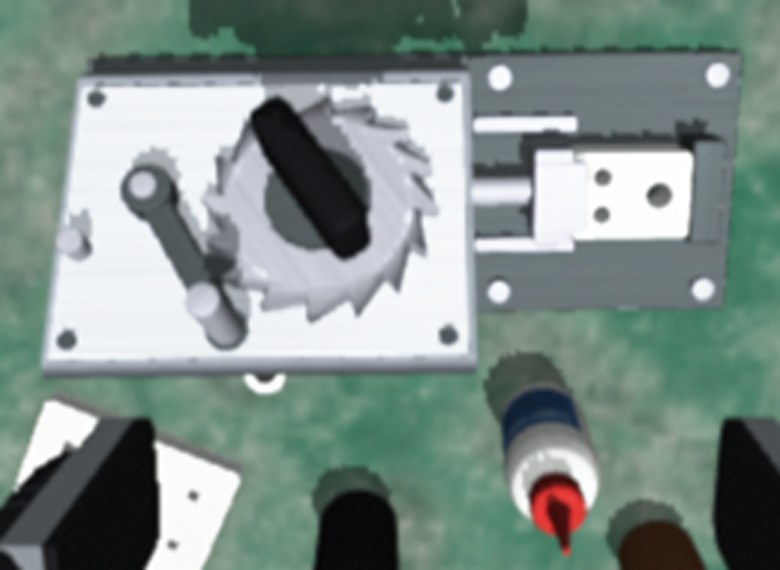

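Run:
```python
from h import *
c=np.load('pics/w2.npy',allow_pickle=True).item(); P=pts(c)
m0=np.array([.5373462,-.10542506,.07575753]); n=np.array([-.56749081,-.06825825,.82054554])
yaw=np.radians(6.7); s,co=np.sin(np.radians(35)),np.cos(np.radians(35))
A=R.from_euler('z',yaw).as_matrix(); N=A@[-s,0,co];U=A@[co,0,s];L=A@[0,1,0]
def hit(u,v,o):
    d=plane(c,u,v,0)-c['o']; t=((m0+o*n-c['o'])@n)/(d@n); return c['o']+t*d
for nm,u,v,o in [('bar c',244,178.8,.050),('bar e1',230.7,156,.05),('bar e2',257.3,201.7,.05),('pin',208,221,.052)]:
    p=hit(u,v,o); q=P[int(round(v)),int(round(u))]; print(nm,p,'depth',q,'out by depth',(q-m0)@n)
    base=p-o*N; print('   foot',base)
dark=(c['img'].max(2)<60); dark[:, :215]=0;dark[:,275:]=0;dark[:145]=0;dark[215:]=0
q=P[dark&(P[...,2]>.09)]; out=(q-m0)@n; print('bar top out',np.percentile(out,[5,50,95]),len(q))
t=q[out>.045]; print('bar top mean',t.mean(0),cv2.minAreaRect(np.stack([t@U,t@L],1).astype(np.float32)*1000))
for o0 in ([.5323,-.0761],[.5295,-.077]):
    O=np.array([*o0,0]); print('pred bar top',O+[0,0,.07]+.05*N,'pin top',O+[0,0,.07]+.05*U-.032*L+.052*N,proj(c,O+[0,0,.07]+.05*U-.032*L+.052*N),proj(c,O+[0,0,.07]+.05*N))
```

```text
bar c [ 0.50790284 -0.07615234  0.11876461] depth [ 0.50863997 -0.0764478   0.11604347] out by depth 0.04736903528877032
   foot [ 0.53638581 -0.07280636  0.07780701]
bar e1 [ 0.48875679 -0.09293615  0.10412698] depth [ 0.4894101  -0.09349181  0.09875695] out by depth 0.04526082398593281
   foot [ 0.51723975 -0.08959017  0.06316938]
bar e2 [ 0.52614938 -0.06021849  0.13270943] depth [ 0.53272304 -0.06199905  0.10955481] out by depth 0.027391617967576956
   foot [ 0.55463235 -0.05687251  0.09175183]
pin [ 0.54633628 -0.10396253  0.14546922] depth [ 0.54716217 -0.10448725  0.14313106] out by depth 0.04964856117546647
   foot [ 0.57595856 -0.10048271  0.10287331]
bar top out [0.02578552 0.0460402  0.0475633 ] 933
bar top mean [ 0.50450772 -0.07906154  0.11202104] ((466.1708984375, -137.91842651367188), (54.29050064086914, 13.904448509216309), 33.93439483642578)
pred bar top [ 0.50381704 -0.07944598  0.1109576 ] pin top [ 0.54708907 -0.10658273  0.14127473] (np.float64(206.2663876156838), np.float64(220.09968931680947)) (np.float64(242.01666365237097), np.float64(173.09374908451565))
pred bar top [ 0.50101704 -0.08034598  0.1109576 ] pin top [ 0.54428907 -0.10748273  0.14127473] (np.float64(205.4277528634515), np.float64(217.2180804848117)) (np.float64(241.31606648491186), np.float64(170.26059259374847))
```

>>> carry_out --moves '[{"dx":0,"dy":0,"dz":0,"rx":-0.6,"ry":0,"rz":0,"grip":0},{"dx":0,"dy":0,"dz":0,"rx":0,"ry":-7,"rz":0,"grip":0},{"dx":0,"dy":0,"dz":0,"rx":0,"ry":-7,"rz":0,"grip":0},{"dx":0,"dy":0,"dz":0,"rx":0,"ry":-7,"rz":0,"grip":0},{"dx":0,"dy":0,"dz":0,"rx":0,"ry":-7,"rz":0,"grip":0},{"dx":0,"dy":0,"dz":0,"rx":0,"ry":-7,"rz":0,"grip":0},{"dx":0,"dy":0,"dz":0,"rx":0,"ry":0,"rz":0,"grip":0},{"dx":0,"dy":0,"dz":0,"rx":0,"ry":0,"rz":0,"grip":0}]'

```text
clock: 3.05
position: [0.5179, -0.0276, 0.2824]
ee_rot: [-0.025, 0.502, 0.061, 0.862]
ft_force: [0.4, 0.3, 0.5]
finger_gap: 0.0426
```

```bash
cat >> h.py <<'E'
O=np.array([.533,-.0755,0]); A=R.from_euler('z',6.7,degrees=True).as_matrix()
_s,_c=np.sin(np.radians(35)),np.cos(np.radians(35))
N=A@[-_s,0,_c];U=A@[_c,0,_s];L=A@[0,1.,0]
def face(up,left,out): return O+[0,0,.07]+up*U+left*L+out*N
def rep(target=None):
    s=env.get_state(); M=R.from_quat(s['ee_rot']).as_matrix(); p=np.array(s['position'])
    W=np.stack([-N,L,U],1)
    print('t',round(s['clock'],2),'pos',p.round(4),'gap',round(s['finger_gap'],4),'F',np.round(s['ft_force'],1))
    d=p-O-[0,0,.07]; print('face up/left/out mm',np.round(1000*np.array([d@U,d@L,d@N]),1),'rot err to face frame deg',np.degrees(R.from_matrix(M.T@W).as_rotvec()).round(1))
    print('q',s['q'].round(2))
    if target is not None: print('tool delta mm',(1000*M.T@(target-p)).round(1))
E
python3 - <<'E'
from h import *
rep(face(.05,-.032,.09))
c=cam('wrist'); cv2.imwrite('pics/w3.png',c['img'])
E
```

```text
t 3.05 pos [ 0.5179 -0.0276  0.2824] gap 0.0426 F [0.4 0.3 0.5]
face up/left/out mm [114.1  49.3 179.3] rot err to face frame deg [ 0.1 -5.4 -1.3]
q [-0.01  0.12  0.03  2.34 -0.52  0.19  2.21]
tool delta mm [ 93.1 -83.3 -55.8]
```

View pics/w3.png

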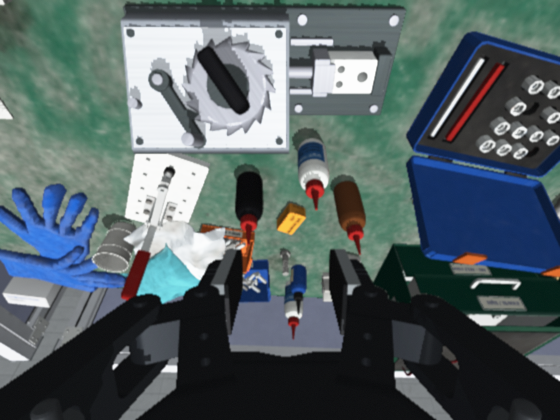

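>>> carry_out --moves '[{"dx":0.023,"dy":-0.021,"dz":-0.014,"rx":0,"ry":0,"rz":0,"grip":0},{"dx":0.023,"dy":-0.021,"dz":-0.014,"rx":0,"ry":0,"rz":0,"grip":0},{"dx":0.023,"dy":-0.021,"dz":-0.014,"rx":0,"ry":0,"rz":0,"grip":0},{"dx":0.023,"dy":-0.021,"dz":-0.014,"rx":0,"ry":0,"rz":0,"grip":0},{"dx":0,"dy":0,"dz":0,"rx":0,"ry":-5,"rz":-1,"grip":0},{"dx":0,"dy":0,"dz":0,"rx":0,"ry":0,"rz":0,"grip":0}]'

```text
clock: 3.6
position: [0.5321, -0.0772, 0.2511]
ee_rot: [-0.021, 0.479, 0.06, 0.876]
ft_force: [0.7, 0.3, 0.9]
finger_gap: 0.0427
```

Run:
```python
from h import *
rep(face(.05,-.032,.09))
c=cam('wrist'); cv2.imwrite('pics/w4.png',c['img']); np.save('pics/w4.npy',c,allow_pickle=True)
rep(face(.05,-.032,.024))
```

```text
t 3.6 pos [ 0.5321 -0.0772  0.2511] gap 0.0427 F [0.7 0.3 0.9]
face up/left/out mm [103.   -1.6 149. ] rot err to face frame deg [-0.2 -2.3 -1.3]
q [ 0.47  0.23 -0.37  2.35 -1.27  0.08  3.08]
tool delta mm [ 60.4 -31.9 -50.5]
t 3.65 pos [ 0.5318 -0.0761  0.2508] gap 0.0427 F [ 0.7 -0.4 -0.8]
face up/left/out mm [102.6  -0.4 148.8] rot err to face frame deg [ 0.3 -2.4 -1.3]
q [ 0.47  0.23 -0.37  2.36 -1.27  0.08  3.08]
tool delta mm [126.1 -34.3 -47.7]
```

View pics/w4.png

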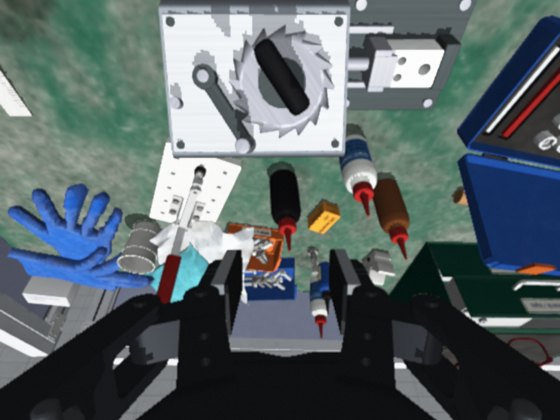

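>>> carry_out --moves '[{"dx":0,"dy":0,"dz":0,"rx":0,"ry":5,"rz":0,"grip":0},{"dx":0,"dy":0,"dz":0,"rx":0,"ry":5,"rz":0,"grip":0},{"dx":0,"dy":0,"dz":0,"rx":0,"ry":5,"rz":0,"grip":0},{"dx":0,"dy":0,"dz":0,"rx":0,"ry":5,"rz":0,"grip":0},{"dx":0,"dy":0,"dz":0,"rx":0,"ry":0,"rz":0,"grip":0},{"dx":0,"dy":0,"dz":0,"rx":0,"ry":0,"rz":0,"grip":0}]'

```text
clock: 4.15
position: [0.5385, -0.066, 0.2472]
ee_rot: [-0.03, 0.553, 0.075, 0.829]
ft_force: [-1.3, 0.2, -0.6]
finger_gap: 0.0423
```

Run:
```python
from h import *
rep(face(.05,-.032,.09))
```

```text
t 4.15 pos [ 0.5385 -0.066   0.2472] gap 0.0423 F [-1.3  0.2 -0.6]
face up/left/out mm [107.    8.8 141.4] rot err to face frame deg [  1.1 -12.3  -2.8]
q [-0.13  0.25  0.29  2.26 -0.67  0.34  2.47]
tool delta mm [ 60.5 -42.5 -45.8]
```

>>> carry_out --moves '[{"dx":0,"dy":0,"dz":0,"rx":0,"ry":5,"rz":0,"grip":0},{"dx":0,"dy":0,"dz":0,"rx":0,"ry":4,"rz":-2,"grip":0},{"dx":0,"dy":0,"dz":0,"rx":0,"ry":0,"rz":0,"grip":0},{"dx":0,"dy":0,"dz":0,"rx":0,"ry":0,"rz":0,"grip":0}]'

```text
clock: 4.48
position: [0.5364, -0.0673, 0.2459]
ee_rot: [-0.043, 0.617, 0.058, 0.784]
ft_force: [-0.3, -0.7, -0.5]
finger_gap: 0.0429
```

Run:
```python
from h import *
rep(face(.05,-.032,.09))
M=R.from_quat(env.get_state()['ee_rot']).as_matrix(); print(M.round(3))
```

```text
t 4.48 pos [ 0.5364 -0.0673  0.2459] gap 0.0429 F [-0.3 -0.7 -0.5]
face up/left/out mm [104.4   7.7 141.6] rot err to face frame deg [  1.3 -21.4  -0.8]
q [-0.31  0.29  0.47  2.17 -0.41  0.51  2.18]
tool delta mm [ 67.5 -39.6 -32.9]
[[ 0.232 -0.143  0.962]
 [ 0.037  0.99   0.139]
 [-0.972  0.004  0.235]]
```

>>> carry_out --moves '[{"dx":0.022,"dy":-0.013,"dz":-0.011,"rx":0,"ry":0,"rz":0,"grip":0},{"dx":0.022,"dy":-0.013,"dz":-0.011,"rx":0,"ry":0,"rz":0,"grip":0},{"dx":0.023,"dy":-0.014,"dz":-0.011,"rx":0,"ry":0,"rz":0,"grip":0},{"dx":0,"dy":0,"dz":0,"rx":0,"ry":0,"rz":0,"grip":0},{"dx":0,"dy":0,"dz":0,"rx":0,"ry":0,"rz":0,"grip":0}]'

```text
clock: 4.9
position: [0.5225, -0.1126, 0.1721]
ee_rot: [-0.04, 0.619, 0.054, 0.783]
ft_force: [0.3, 0.6, 0.4]
finger_gap: 0.0425
```

Run:
```python
from h import *
rep(face(.05,-.032,.09))
rep(face(.05,-.032,.026))
c=cam('wrist'); cv2.imwrite('pics/w5.png',c['img']); np.save('pics/w5.npy',c,allow_pickle=True)
print(proj(c,face(.05,-.032,.052)),proj(c,face(.05,-.032,.014)),proj(c,face(0,0,.05)))
```

```text
t 4.9 pos [ 0.5225 -0.1126  0.1721] gap 0.0425 F [0.3 0.6 0.4]
face up/left/out mm [ 46.5 -35.6  92.1] rot err to face frame deg [  0.8 -21.6  -0.7]
q [-0.07  0.4   0.31  2.24 -0.6   0.36  2.45]
tool delta mm [0.7 3.5 4.1]
t 4.9 pos [ 0.5225 -0.1126  0.1721] gap 0.0425 F [0.3 0.6 0.4]
face up/left/out mm [ 46.5 -35.6  92.1] rot err to face frame deg [  0.8 -21.6  -0.7]
q [-0.07  0.4   0.31  2.24 -0.6   0.36  2.45]
tool delta mm [60.2  2.6 27.7]
(np.float64(289.9783547232692), np.float64(264.2426799424532)) (np.float64(288.54593530492787), np.float64(260.36222314035035)) (np.float64(339.6545022465646), np.float64(186.87263029119867))
```

View pics/w5.png

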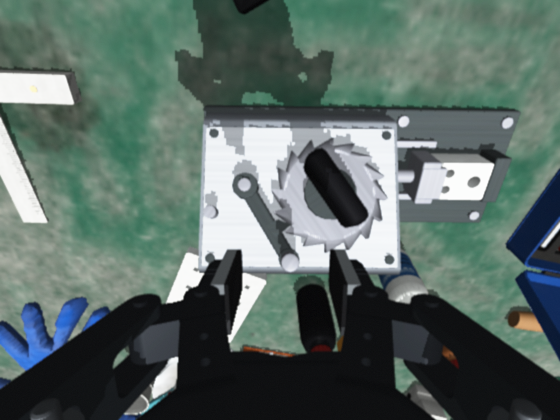

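>>> carry_out --moves '[{"dx":0.015,"dy":0.001,"dz":0.007,"rx":0,"ry":0,"rz":0,"grip":0},{"dx":0.015,"dy":0.001,"dz":0.007,"rx":0,"ry":0,"rz":0,"grip":0},{"dx":0.015,"dy":0.001,"dz":0.007,"rx":0,"ry":0,"rz":0,"grip":0},{"dx":0.015,"dy":0,"dz":0.007,"rx":0,"ry":0,"rz":0,"grip":0},{"dx":0,"dy":0,"dz":0,"rx":0,"ry":0,"rz":0,"grip":0}]'

```text
clock: 5.37
position: [0.5682, -0.0998, 0.1216]
ee_rot: [-0.043, 0.617, 0.057, 0.784]
ft_force: [-0.4, -0.4, 0.2]
finger_gap: 0.043
```

Run:
```python
from h import *
rep(face(.05,-.032,.026))
c=cam('wrist'); cv2.imwrite('pics/w6.png',c['img']); np.save('pics/w6.npy',c,allow_pickle=True)
```

```text
t 5.37 pos [ 0.5682 -0.0998  0.1216] gap 0.043 F [-0.4 -0.4  0.2]
face up/left/out mm [ 55.9 -28.2  23.9] rot err to face frame deg [  1.3 -21.4  -0.8]
q [-0.02  0.52  0.2   2.19 -0.68  0.27  2.5 ]
tool delta mm [ 0.1 -3.7 -6.4]
```

View pics/w6.png

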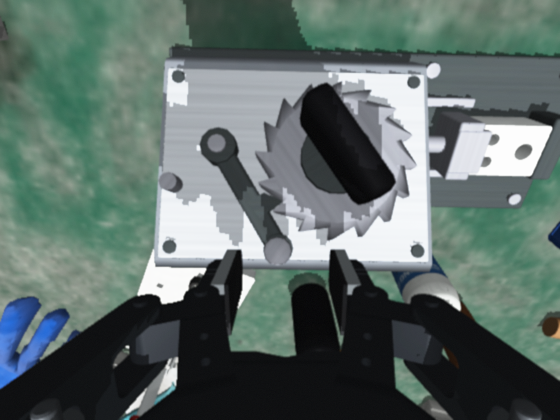

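>>> carry_out --moves '[{"dx":0,"dy":0,"dz":-0.008,"rx":0,"ry":0,"rz":0,"grip":0},{"dx":0,"dy":-0.008,"dz":0,"rx":0,"ry":0,"rz":0,"grip":0},{"dx":0,"dy":-0.008,"dz":0,"rx":0,"ry":0,"rz":0,"grip":0},{"dx":0,"dy":-0.008,"dz":0,"rx":0,"ry":0,"rz":0,"grip":0},{"dx":0,"dy":-0.008,"dz":0,"rx":0,"ry":0,"rz":0,"grip":0},{"dx":0,"dy":0,"dz":0,"rx":0,"ry":0,"rz":0,"grip":0}]'

```text
clock: 5.92
position: [0.5634, -0.138, 0.1205]
ee_rot: [-0.042, 0.617, 0.053, 0.784]
ft_force: [-0.1, 0.2, 0.4]
finger_gap: 0.0426
```

Run:
```python
from h import *
rep()
c=cam('wrist'); cv2.imwrite('pics/w7.png',c['img']); np.save('pics/w7.npy',c,allow_pickle=True)
```

```text
t 5.92 pos [ 0.5634 -0.138   0.1205] gap 0.0426 F [-0.1  0.2  0.4]
face up/left/out mm [ 47.7 -65.6  28.2] rot err to face frame deg [  1.  -21.4  -0.4]
q [ 0.06  0.52  0.19  2.18 -0.67  0.28  2.55]
```

View pics/w7.png

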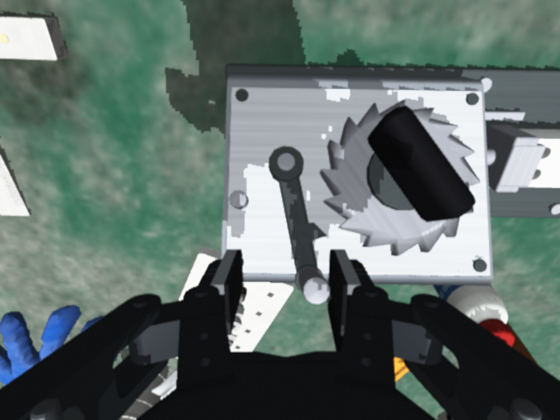

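>>> carry_out --moves '[{"dx":0,"dy":-0.008,"dz":0,"rx":0,"ry":0,"rz":0,"grip":0},{"dx":0,"dy":-0.008,"dz":0,"rx":0,"ry":0,"rz":0,"grip":0},{"dx":0,"dy":-0.008,"dz":0,"rx":0,"ry":0,"rz":0,"grip":0},{"dx":0,"dy":-0.008,"dz":0,"rx":0,"ry":0,"rz":0,"grip":0},{"dx":0,"dy":0,"dz":0,"rx":0,"ry":0,"rz":0,"grip":0},{"dx":0,"dy":0,"dz":0,"rx":0,"ry":0,"rz":0,"grip":0},{"dx":0,"dy":0,"dz":0,"rx":0,"ry":0,"rz":0,"grip":0},{"dx":0,"dy":0,"dz":0,"rx":0,"ry":0,"rz":0,"grip":0}]'

```text
clock: 6.63
position: [0.567, -0.1657, 0.1196]
ee_rot: [-0.043, 0.618, 0.056, 0.783]
ft_force: [0.7, -0.3, 0.3]
finger_gap: 0.0429
```

Run:
```python
from h import *
rep()
c=cam('wrist'); cv2.imwrite('pics/w8.png',c['img']); np.save('pics/w8.npy',c,allow_pickle=True)
```

```text
t 6.63 pos [ 0.567  -0.1657  0.1196] gap 0.0429 F [ 0.7 -0.3  0.3]
face up/left/out mm [ 47.5 -93.5  27.3] rot err to face frame deg [  1.2 -21.5  -0.7]
q [ 0.12  0.53  0.18  2.15 -0.66  0.31  2.59]
```

View pics/w8.png

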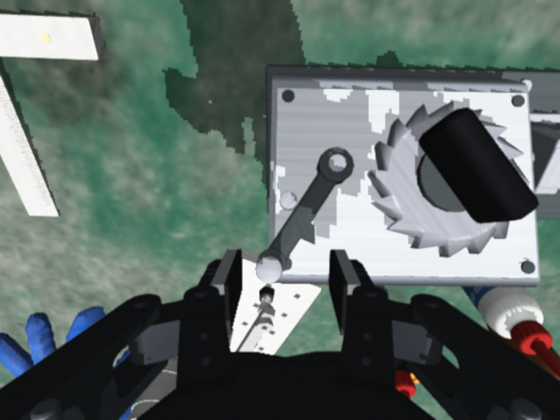

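>>> carry_out --moves '[{"dx":-0.02,"dy":0,"dz":0,"rx":0,"ry":0,"rz":0,"grip":0},{"dx":-0.025,"dy":0,"dz":0,"rx":0,"ry":0,"rz":0,"grip":0},{"dx":-0.03,"dy":0,"dz":0,"rx":0,"ry":0,"rz":0,"grip":0},{"dx":0,"dy":0,"dz":0,"rx":0,"ry":0,"rz":0,"grip":-1}]'

```text
clock: 7.02
position: [0.5513, -0.17, 0.1971]
ee_rot: [-0.043, 0.615, 0.054, 0.786]
ft_force: [1.2, 0.3, -0.1]
finger_gap: 0.0318
```

Run:
```python
from h import *
rep(face(.026,.058,.085))
```

```text
t 7.02 pos [ 0.5513 -0.17    0.1971] gap 0.0318 F [ 1.2  0.3 -0.1]
face up/left/out mm [ 78.7 -96.  100. ] rot err to face frame deg [  1.2 -21.1  -0.5]
q [ 0.02  0.4   0.33  2.14 -0.55  0.46  2.49]
tool delta mm [ 33.6 154.8 -40.4]
```

>>> carry_out --moves '[{"dx":0.008,"dy":0.038,"dz":-0.01,"rx":0,"ry":0,"rz":0,"grip":-1},{"dx":0.008,"dy":0.038,"dz":-0.01,"rx":0,"ry":0,"rz":0,"grip":-1},{"dx":0.009,"dy":0.039,"dz":-0.01,"rx":0,"ry":0,"rz":0,"grip":-1},{"dx":0.009,"dy":0.039,"dz":-0.01,"rx":0,"ry":0,"rz":0,"grip":-1},{"dx":0,"dy":0,"dz":0,"rx":0,"ry":0,"rz":0,"grip":-1},{"dx":0,"dy":0,"dz":0,"rx":0,"ry":0,"rz":0,"grip":-1}]'

```text
clock: 7.52
position: [0.496, -0.0172, 0.1495]
ee_rot: [-0.044, 0.619, 0.058, 0.782]
ft_force: [0.8, -1.2, 0.2]
finger_gap: 0.0001
```

Run:
```python
from h import *
rep(face(.026,.056,.028))
c=cam('wrist'); cv2.imwrite('pics/w9.png',c['img']); np.save('pics/w9.npy',c,allow_pickle=True)
print(proj(c,face(.026,.056,.028)))
```

```text
t 7.52 pos [ 0.496  -0.0172  0.1495] gap 0.0001 F [ 0.8 -1.2  0.2]
face up/left/out mm [21.  62.2 82.3] rot err to face frame deg [  1.5 -21.6  -0.9]
q [-0.25  0.4   0.27  2.34 -0.64  0.23  2.32]
tool delta mm [48.5 -7.4 24.4]
(np.float64(274.27570107296617), np.float64(264.5336934353348))
```

View pics/w9.png

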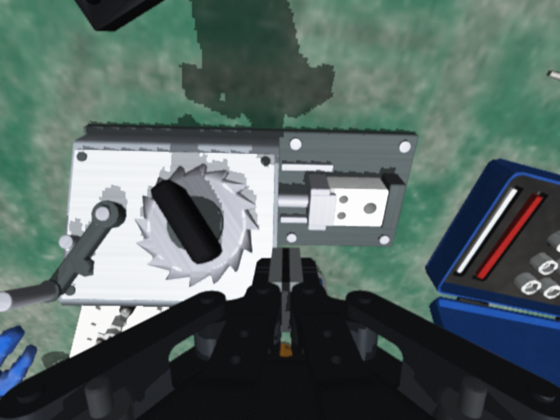

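>>> carry_out --moves '[{"dx":0.016,"dy":-0.002,"dz":0.008,"rx":0,"ry":3,"rz":0,"grip":-1},{"dx":0.016,"dy":-0.002,"dz":0.008,"rx":0,"ry":3,"rz":0,"grip":-1},{"dx":0.014,"dy":-0.002,"dz":0.008,"rx":0,"ry":0,"rz":0,"grip":-1},{"dx":0,"dy":0,"dz":0,"rx":0,"ry":0,"rz":0,"grip":-1},{"dx":0,"dy":0,"dz":0,"rx":0,"ry":0,"rz":0,"grip":-1}]'

```text
clock: 7.98
position: [0.5307, -0.0234, 0.1094]
ee_rot: [-0.045, 0.658, 0.052, 0.75]
ft_force: [-0.9, 0.3, 0.3]
finger_gap: -0.0001
```

Run:
```python
from h import *
rep(face(.026,.050,.028))
```

```text
t 7.98 pos [ 0.5307 -0.0234  0.1094] gap -0.0001 F [-0.9  0.3  0.3]
face up/left/out mm [25.7 52.  30.1] rot err to face frame deg [  1.1 -27.5  -0.5]
q [-0.28  0.53  0.33  2.23 -0.6   0.33  2.27]
tool delta mm [ 1.8 -2.1  1.2]
```

Positioned left of the bar. Now push right in small steps.

>>> carry_out --moves '[{"dx":0,"dy":-0.006,"dz":0,"rx":0,"ry":0,"rz":0,"grip":-1},{"dx":0,"dy":-0.005,"dz":0,"rx":0,"ry":0,"rz":0,"grip":-1},{"dx":0,"dy":-0.005,"dz":0,"rx":0,"ry":0,"rz":0,"grip":-1},{"dx":0,"dy":-0.005,"dz":0,"rx":0,"ry":0,"rz":0,"grip":-1},{"dx":0,"dy":0,"dz":0,"rx":0,"ry":0,"rz":0,"grip":-1}]'

```text
clock: 8.4
position: [0.5333, -0.0447, 0.1103]
ee_rot: [-0.045, 0.657, 0.052, 0.751]
ft_force: [0.7, -0.6, -0.3]
finger_gap: -0.0
```

Run:
```python
from h import *
rep()
c=cam('wrist'); cv2.imwrite('pics/w10.png',c['img']); np.save('pics/w10.npy',c,allow_pickle=True)
```

```text
t 8.4 pos [ 0.5333 -0.0447  0.1103] gap -0.0 F [ 0.7 -0.6 -0.3]
face up/left/out mm [26.3 30.5 30.8] rot err to face frame deg [  1.1 -27.4  -0.5]
q [-0.23  0.53  0.32  2.22 -0.6   0.34  2.31]
```

View pics/w10.png

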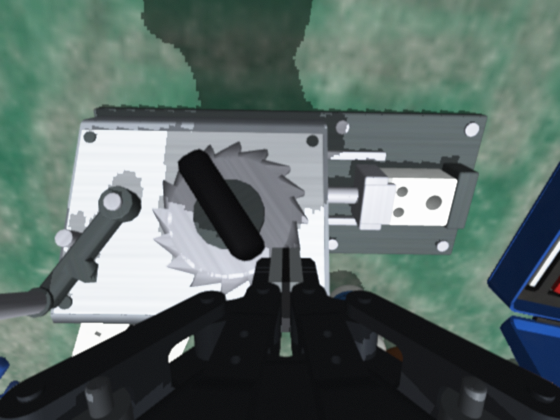

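>>> carry_out --moves '[{"dx":0.002,"dy":0,"dz":-0.006,"rx":0,"ry":0,"rz":0,"grip":-1},{"dx":0,"dy":-0.005,"dz":0,"rx":0,"ry":0,"rz":0,"grip":-1},{"dx":0,"dy":-0.005,"dz":0,"rx":0,"ry":0,"rz":0,"grip":-1},{"dx":0,"dy":-0.005,"dz":0,"rx":0,"ry":0,"rz":0,"grip":-1},{"dx":0,"dy":0,"dz":0,"rx":0,"ry":0,"rz":0,"grip":-1}]'

```text
clock: 8.87
position: [0.5355, -0.0534, 0.1095]
ee_rot: [-0.046, 0.654, 0.057, 0.753]
ft_force: [4.5, 7.9, 13.4]
finger_gap: -0.0002
```

Run:
```python
from h import *
rep()
c=cam('wrist'); cv2.imwrite('pics/w11.png',c['img']); np.save('pics/w11.npy',c,allow_pickle=True)
```

```text
t 8.87 pos [ 0.5355 -0.0534  0.1095] gap -0.0002 F [ 4.5  7.9 13.4]
face up/left/out mm [26.8 21.6 29.5] rot err to face frame deg [  1.4 -26.9  -0.9]
q [-0.19  0.53  0.3   2.22 -0.6   0.33  2.34]
```

View pics/w11.png

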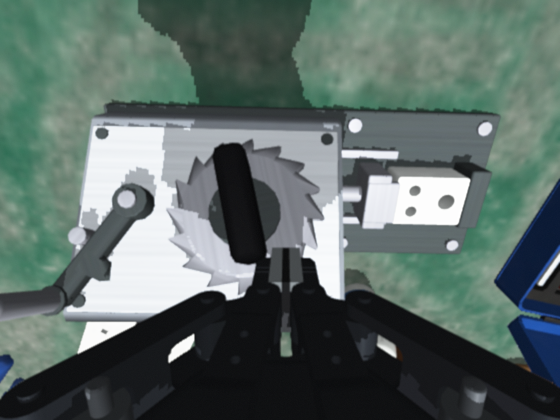

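>>> carry_out --moves '[{"dx":0,"dy":0.006,"dz":0,"rx":0,"ry":0,"rz":0,"grip":-1},{"dx":0,"dy":0.005,"dz":0,"rx":0,"ry":0,"rz":0,"grip":-1},{"dx":0.002,"dy":0,"dz":-0.008,"rx":0,"ry":0,"rz":0,"grip":-1},{"dx":0,"dy":0,"dz":0,"rx":0,"ry":0,"rz":0,"grip":-1},{"dx":0,"dy":0,"dz":0,"rx":0,"ry":0,"rz":0,"grip":-1}]'

```text
clock: 9.33
position: [0.5266, -0.0429, 0.1055]
ee_rot: [-0.046, 0.654, 0.057, 0.753]
ft_force: [10.2, 11.5, 2.7]
finger_gap: 0.0001
```

Run:
```python
from h import *
rep(face(.014,.03,.030))
c=cam('wrist'); cv2.imwrite('pics/w12.png',c['img']); np.save('pics/w12.npy',c,allow_pickle=True)
```

```text
t 9.33 pos [ 0.5266 -0.0429  0.1055] gap 0.0001 F [10.2 11.5  2.7]
face up/left/out mm [18.3 33.1 30.5] rot err to face frame deg [  1.5 -26.9  -0.9]
q [-0.2   0.53  0.29  2.24 -0.62  0.3   2.34]
tool delta mm [ 2.4 -3.  -3.6]
```

View pics/w12.png

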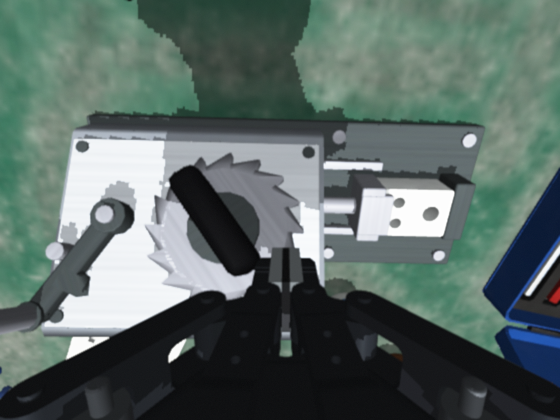

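>>> carry_out --moves '[{"dx":-0.02,"dy":0.004,"dz":0.002,"rx":0,"ry":0,"rz":0,"grip":-1},{"dx":-0.035,"dy":0,"dz":0,"rx":0,"ry":0,"rz":0,"grip":-1},{"dx":-0.04,"dy":0,"dz":0,"rx":0,"ry":0,"rz":0,"grip":-1},{"dx":0,"dy":0,"dz":0,"rx":0,"ry":0,"rz":0,"grip":-1},{"dx":0,"dy":0,"dz":0,"rx":0,"ry":0,"rz":0,"grip":-1}]'

```text
clock: 9.8
position: [0.509, -0.0458, 0.1994]
ee_rot: [-0.045, 0.657, 0.054, 0.75]
ft_force: [0.1, 1.3, 0.2]
finger_gap: -0.0003
```

Run:
```python
from h import *
rep()
c=cam('wrist'); cv2.imwrite('pics/w13.png',c['img']); np.save('pics/w13.npy',c,allow_pickle=True)
P=pts(c)
dark=(c['img'].max(2)<60); dark[235:]=0
d=(P-O-[0,0,.07]); up=d@U;le=d@L;ou=d@N
m=dark&(ou>.035)&(ou<.055)&(abs(up)<.045)&(abs(le)<.045)
q=np.stack([up[m],le[m]],1).astype(np.float32)*1000; print(len(q),cv2.minAreaRect(q),np.percentile(ou[m],[5,50,95]))
```

```text
t 9.8 pos [ 0.509  -0.0458  0.1994] gap -0.0003 F [0.1 1.3 0.2]
face up/left/out mm [ 57.6  32.3 117.7] rot err to face frame deg [  1.2 -27.4  -0.6]
q [-0.4   0.37  0.53  2.21 -0.44  0.52  2.18]
1505 ((-0.269622802734375, -0.4977073669433594), (55.756011962890625, 16.0238037109375), 37.086265563964844) [0.04621298 0.05055264 0.05204809]
```

View pics/w13.png

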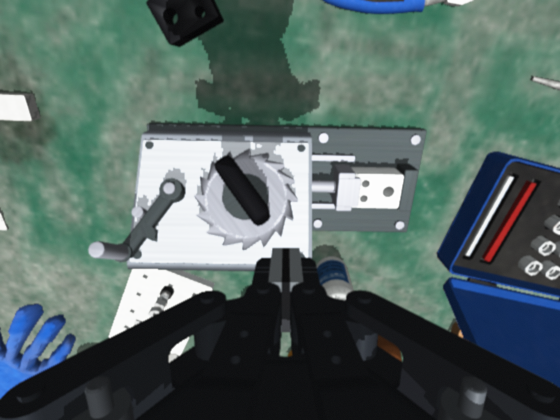

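>>> carry_out --moves '[{"dx":0,"dy":-0.01,"dz":0,"rx":7,"ry":0,"rz":0,"grip":0},{"dx":0,"dy":0,"dz":0,"rx":7,"ry":0,"rz":0,"grip":0},{"dx":0,"dy":0,"dz":0,"rx":7,"ry":0,"rz":0,"grip":0},{"dx":0,"dy":0,"dz":0,"rx":7,"ry":0,"rz":0,"grip":0},{"dx":0,"dy":0,"dz":0,"rx":7,"ry":0,"rz":0,"grip":0},{"dx":0,"dy":0,"dz":0,"rx":7,"ry":0,"rz":0,"grip":0},{"dx":0,"dy":0,"dz":0,"rx":7,"ry":0,"rz":0,"grip":0},{"dx":0,"dy":0,"dz":0,"rx":7,"ry":0,"rz":0,"grip":0},{"dx":0,"dy":0,"dz":0,"rx":7,"ry":0,"rz":0,"grip":0},{"dx":0,"dy":0,"dz":0,"rx":7,"ry":0,"rz":0,"grip":0},{"dx":0,"dy":0,"dz":0,"rx":7,"ry":0,"rz":0,"grip":0},{"dx":0,"dy":0,"dz":0,"rx":7,"ry":0,"rz":0,"grip":0},{"dx":0,"dy":0,"dz":0,"rx":7,"ry":0,"rz":0,"grip":0},{"dx":0,"dy":0,"dz":0,"rx":7,"ry":0,"rz":0,"grip":0},{"dx":0,"dy":0,"dz":0,"rx":7,"ry":0,"rz":0,"grip":0},{"dx":0,"dy":0,"dz":0,"rx":7,"ry":0,"rz":0,"grip":0},{"dx":0,"dy":0,"dz":0,"rx":7,"ry":0,"rz":0,"grip":0},{"dx":0,"dy":0,"dz":0,"rx":7,"ry":0,"rz":0,"grip":0},{"dx":0,"dy":0,"dz":0,"rx":7,"ry":0,"rz":0,"grip":0},{"dx":0,"dy":0,"dz":0,"rx":0,"ry":0,"rz":0,"grip":0}]'

```text
clock: 11.52
position: [0.5092, -0.0558, 0.1958]
ee_rot: [0.668, 0.311, -0.584, 0.339]
ft_force: [0.5, -0.2, 0.5]
finger_gap: 0.0425
```

```bash
cat >> h.py <<'E'
def wrench(th,dl=27.,gout=.047,tipback=.019):
    # th: bar angle left of uphill (rad) -> tool matrix (half-turned) and TCP
    d=np.radians(dl); b=np.cos(th)*U+np.sin(th)*L; y=-(np.cos(th)*L-np.sin(th)*U)
    x=-np.cos(d)*N-np.sin(d)*b; z=np.cross(x,y)
    return np.stack([x,y,z],1), face(0,0,gout)+tipback*x
def todo(Mt,pt):
    s=env.get_state(); M=R.from_quat(s['ee_rot']).as_matrix(); p=np.array(s['position'])
    print('tool delta mm',(1000*M.T@(pt-p)).round(1),'rot deg (tool)',np.degrees(R.from_matrix(M.T@Mt).as_rotvec()).round(1))
E
python3 - <<'E'
from h import *
rep()
Mt,pt=wrench(.63)
print('x',Mt[:,0]); todo(Mt,pt); todo(Mt,pt-.05*Mt[:,0])
E
```

```text
t 11.52 pos [ 0.5092 -0.0558  0.1958] gap 0.0425 F [ 0.5 -0.2  0.5]
face up/left/out mm [ 54.6  22.3 115.3] rot err to face frame deg [-128.8  -14.5   31.7]
q [-0.76  0.62  1.17  2.22 -0.96  0.78  0.44]
x [ 0.24033267 -0.2410727  -0.94027877]
tool delta mm [104.    7.6  30.6] rot deg (tool) [15.7 -6.2 15.5]
tool delta mm [56.1 -4.8 23.5] rot deg (tool) [15.7 -6.2 15.5]
```

>>> carry_out --moves '[{"dx":0,"dy":0,"dz":0,"rx":4,"ry":-1.5,"rz":4,"grip":0},{"dx":0,"dy":0,"dz":0,"rx":4,"ry":-1.5,"rz":4,"grip":0},{"dx":0,"dy":0,"dz":0,"rx":4,"ry":-1.5,"rz":4,"grip":0},{"dx":0,"dy":0,"dz":0,"rx":4,"ry":-1.5,"rz":4,"grip":0},{"dx":0,"dy":0,"dz":0,"rx":0,"ry":0,"rz":0,"grip":0},{"dx":0,"dy":0,"dz":0,"rx":0,"ry":0,"rz":0,"grip":0}]'

```text
clock: 12.02
position: [0.5098, -0.0553, 0.1967]
ee_rot: [0.714, 0.116, -0.601, 0.339]
ft_force: [-0.1, -0.1, -0.1]
finger_gap: 0.0429
```

Run:
```python
from h import *
rep()
Mt,pt=wrench(.63)
todo(Mt,pt); todo(Mt,pt-.05*Mt[:,0])
c=cam('scene'); cv2.imwrite('pics/s2.png',c['img'])
c=cam('wrist'); cv2.imwrite('pics/w14.png',c['img'])
```

```text
t 12.02 pos [ 0.5098 -0.0553  0.1967] gap 0.0429 F [-0.1 -0.1 -0.1]
face up/left/out mm [ 55.8  22.8 115.7] rot err to face frame deg [-140.4   11.3   33.1]
q [-1.01  0.7   1.31  2.32 -1.08  0.53  0.16]
tool delta mm [106.5 -15.3  21.6] rot deg (tool) [ 0.1 -0.4 -0.4]
tool delta mm [ 56.5 -14.9  21.3] rot deg (tool) [ 0.1 -0.4 -0.4]
```

View pics/s2.png

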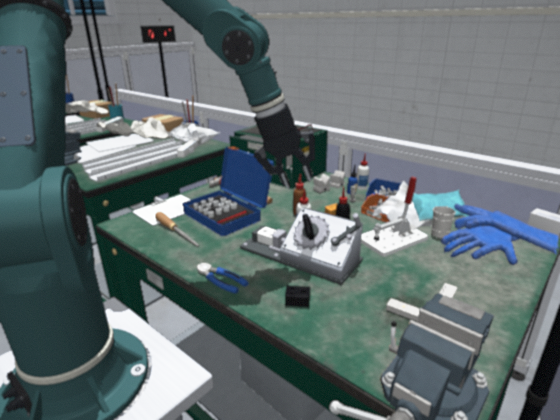

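View pics/w14.png

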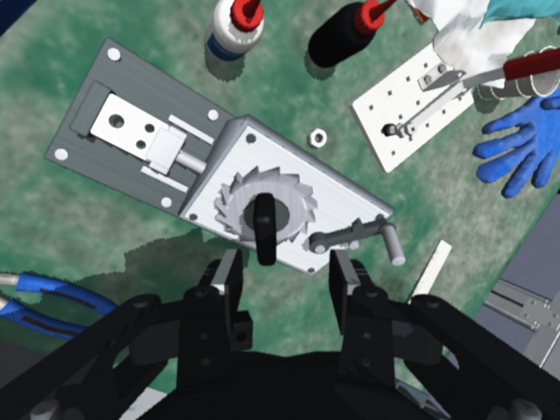

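>>> carry_out --moves '[{"dx":0.019,"dy":-0.005,"dz":0.007,"rx":0,"ry":0,"rz":0,"grip":0},{"dx":0.019,"dy":-0.005,"dz":0.007,"rx":0,"ry":0,"rz":0,"grip":0},{"dx":0.018,"dy":-0.005,"dz":0.007,"rx":0,"ry":0,"rz":0,"grip":0},{"dx":0,"dy":0,"dz":0,"rx":0,"ry":0,"rz":0,"grip":0},{"dx":0,"dy":0,"dz":0,"rx":0,"ry":0,"rz":0,"grip":0}]'

```text
clock: 12.53
position: [0.5001, -0.0727, 0.1398]
ee_rot: [0.716, 0.113, -0.601, 0.336]
ft_force: [0.3, -0.1, 1.2]
finger_gap: 0.043
```

Run:
```python
from h import *
rep()
Mt,pt=wrench(.63)
todo(Mt,pt); todo(Mt,pt-.05*Mt[:,0])
c=cam('wrist'); cv2.imwrite('pics/w15.png',c['img'])
```

```text
t 12.53 pos [ 0.5001 -0.0727  0.1398] gap 0.043 F [ 0.3 -0.1  1.2]
face up/left/out mm [13.5  6.6 75.7] rot err to face frame deg [-140.9   11.5   32.9]
q [-0.82  0.67  1.03  2.38 -1.35  0.33  0.4 ]
tool delta mm [51.3 -3.1  0.7] rot deg (tool) [-0.4 -0.5 -0.5]
tool delta mm [ 1.3 -2.7  0.2] rot deg (tool) [-0.4 -0.5 -0.5]
```

View pics/w15.png

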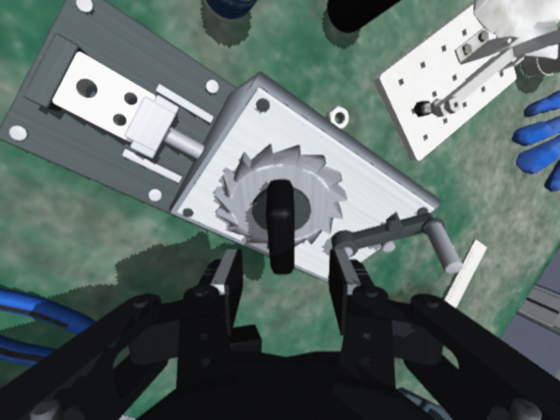

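>>> carry_out --moves '[{"dx":0.017,"dy":-0.003,"dz":0,"rx":0,"ry":0,"rz":0,"grip":0},{"dx":0.017,"dy":0,"dz":0,"rx":0,"ry":0,"rz":0,"grip":0},{"dx":0.016,"dy":0,"dz":0,"rx":0,"ry":0,"rz":0,"grip":0},{"dx":0,"dy":0,"dz":0,"rx":0,"ry":0,"rz":0,"grip":0},{"dx":0,"dy":0,"dz":0,"rx":0,"ry":0,"rz":0,"grip":0}]'

```text
clock: 13.0
position: [0.5136, -0.0819, 0.0989]
ee_rot: [0.715, 0.113, -0.603, 0.336]
ft_force: [-0.4, 0.0, 0.3]
finger_gap: 0.0425
```

Run:
```python
from h import *
rep()
Mt,pt=wrench(.63)
todo(Mt,pt)
c=cam('wrist'); cv2.imwrite('pics/w16.png',c['img'])
```

```text
t 13.0 pos [ 0.5136 -0.0819  0.0989] gap 0.0425 F [-0.4  0.   0.3]
face up/left/out mm [ 0.2 -4.1 35.1] rot err to face frame deg [-140.8   11.6   33.3]
q [-0.53  0.61  0.62  2.37 -1.53  0.08  0.56]
tool delta mm [ 7.4 -3.5  3.4] rot deg (tool) [-0.4 -0.2 -0.5]
```

View pics/w16.png

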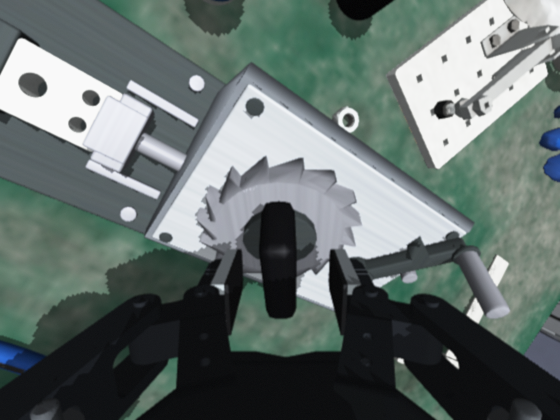

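Run:
```python
from h import *
for dl in (27,35,40):
    Mt,pt=wrench(.63,dl,.050); print(dl,Mt[:,0].round(2)); todo(Mt,pt)
a,b=wrench(.63,37,.05); a2,b2=wrench(.53,37,.05); print(np.degrees(R.from_matrix(a.T@a2).as_rotvec()),a.T@(b2-b)*1000)
```

```text
27 [ 0.24 -0.24 -0.94]
tool delta mm [ 4.9 -3.4  4.2] rot deg (tool) [-0.3 -0.2 -0.5]
35 [ 0.13 -0.33 -0.94]
tool delta mm [ 4.8 -3.4  6.9] rot deg (tool) [-0.4 -8.2 -0.5]
40 [ 0.06 -0.37 -0.93]
tool delta mm [ 4.4 -3.4  8.5] rot deg (tool) [ -0.4 -13.2  -0.5]
[ 4.57584441e+00  3.67120793e-15 -3.44814609e+00] [-0.03437856 -1.14154375 -0.04562189]
```

>>> carry_out --moves '[{"dx":0,"dy":-0.002,"dz":0.003,"rx":0,"ry":-5,"rz":0,"grip":0},{"dx":0.002,"dy":-0.001,"dz":0.003,"rx":0,"ry":-5,"rz":0,"grip":0},{"dx":0,"dy":0,"dz":0,"rx":0,"ry":0,"rz":0,"grip":0},{"dx":0,"dy":0,"dz":0,"rx":0,"ry":0,"rz":0,"grip":0}]'

```text
clock: 13.38
position: [0.5127, -0.0801, 0.0911]
ee_rot: [0.678, 0.097, -0.641, 0.347]
ft_force: [0.4, -0.1, -0.2]
finger_gap: 0.0427
```

Run:
```python
from h import *
rep()
Mt,pt=wrench(.63,37,.05)
todo(Mt,pt)
```

```text
t 13.38 pos [ 0.5127 -0.0801  0.0911] gap 0.0427 F [ 0.4 -0.1 -0.2]
face up/left/out mm [-4.9 -2.2 29.2] rot err to face frame deg [-138.4   13.9   41.2]
q [-0.77  0.8   0.95  2.32 -1.22  0.32  0.2 ]
tool delta mm [-1.3  1.1  8.3] rot deg (tool) [ 0.3 -3.8 -0.5]
```

>>> carry_out --force 30 --moves '[{"dx":-0.002,"dy":0.001,"dz":0.006,"rx":0,"ry":-3,"rz":0,"grip":0},{"dx":0,"dy":0,"dz":0,"rx":0,"ry":0,"rz":0,"grip":-1},{"dx":0,"dy":0,"dz":0,"rx":0,"ry":0,"rz":0,"grip":-1},{"dx":0,"dy":0,"dz":0,"rx":0,"ry":0,"rz":0,"grip":-1},{"dx":0,"dy":0,"dz":0,"rx":0,"ry":0,"rz":0,"grip":-1}]'

```text
clock: 13.8
position: [0.5073, -0.0846, 0.0946]
ee_rot: [0.664, 0.089, -0.659, 0.342]
ft_force: [0.0, 2.0, 6.7]
finger_gap: 0.0153
```

Run:
```python
from h import *
rep()
Mt,pt=wrench(.6,36,.05)
todo(Mt,pt)
c=cam('wrist'); cv2.imwrite('pics/w17.png',c['img'])
```

```text
t 13.8 pos [ 0.5073 -0.0846  0.0946] gap 0.0153 F [0.  2.  6.7]
face up/left/out mm [-7.6 -6.  35.4] rot err to face frame deg [-138.3   14.6   44.6]
q [-0.81  0.85  1.03  2.3  -1.13  0.39  0.11]
tool delta mm [ 1.5 -0.7  0.7] rot deg (tool) [ 1.1 -0.2 -0.9]
```

View pics/w17.png

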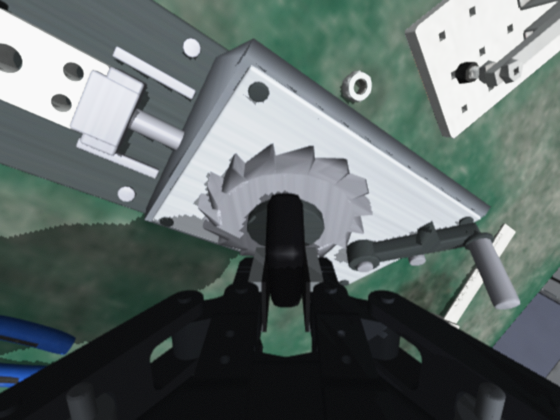

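>>> carry_out --moves '[{"dx":0,"dy":-0.0011,"dz":0,"rx":4.6,"ry":0,"rz":-3.4,"grip":-1},{"dx":0,"dy":-0.0011,"dz":0,"rx":4.6,"ry":0,"rz":-3.4,"grip":-1},{"dx":0,"dy":-0.0011,"dz":0,"rx":4.6,"ry":0,"rz":-3.4,"grip":-1},{"dx":0,"dy":0,"dz":0,"rx":0,"ry":0,"rz":0,"grip":-1}]'

```text
clock: 14.18
position: [0.5063, -0.0826, 0.094]
ee_rot: [-0.69, -0.067, 0.692, -0.198]
ft_force: [-1.3, 4.9, 15.2]
finger_gap: 0.0154
```

Run:
```python
from h import *
rep()
for t in (.4,.3,.2,0): todo(*wrench(t,36,.05))
```

```text
t 14.18 pos [ 0.5063 -0.0826  0.094 ] gap 0.0154 F [-1.3  4.9 15.2]
face up/left/out mm [-8.6 -4.  35.4] rot err to face frame deg [-154.5    8.    49.9]
q [-0.74  0.87  1.08  2.24 -1.1   0.64 -0.08]
tool delta mm [ 1.6 -0.2  0.9] rot deg (tool) [-3.7 -0.2  2.7]
tool delta mm [ 1.6 -1.3  0.9] rot deg (tool) [ 1.  -0.2 -0.7]
tool delta mm [ 1.6 -2.4  0.9] rot deg (tool) [ 5.6 -0.2 -4. ]
tool delta mm [ 1.3 -4.6  0.5] rot deg (tool) [ 14.9  -0.2 -10.7]
```

>>> carry_out --moves '[{"dx":-0.001,"dy":-0.0012,"dz":0,"rx":4.6,"ry":0,"rz":-3.4,"grip":-1},{"dx":-0.001,"dy":-0.0012,"dz":0,"rx":4.6,"ry":0,"rz":-3.4,"grip":-1},{"dx":0,"dy":-0.0012,"dz":0,"rx":4.6,"ry":0,"rz":-3.4,"grip":-1},{"dx":0,"dy":-0.0012,"dz":0,"rx":4.6,"ry":0,"rz":-3.4,"grip":-1},{"dx":0,"dy":0,"dz":0,"rx":0,"ry":0,"rz":0,"grip":-1}]'

```text
clock: 14.6
position: [0.5056, -0.0797, 0.094]
ee_rot: [-0.701, -0.034, 0.712, -0.005]
ft_force: [3.4, -2.9, -4.3]
finger_gap: 0.0157
```

Run:
```python
from h import *
rep()
for t in (.0,-.1,-.6): todo(*wrench(t,36,.05))
c=cam('wrist'); cv2.imwrite('pics/w18.png',c['img'])
```

```text
t 14.6 pos [ 0.5056 -0.0797  0.094 ] gap 0.0157 F [ 3.4 -2.9 -4.3]
face up/left/out mm [-8.9 -1.  35.6] rot err to face frame deg [167.4   1.9 -54. ]
q [-0.6   0.86  1.07  2.19 -1.13  0.88 -0.28]
tool delta mm [ 2.1 -0.8  1.4] rot deg (tool) [-3.5 -0.2  2.5]
tool delta mm [ 2.2 -2.   1.4] rot deg (tool) [ 1.1 -0.2 -0.9]
tool delta mm [ 1.3 -7.3  0.2] rot deg (tool) [ 24.3  -0.2 -17.7]
```

View pics/w18.png

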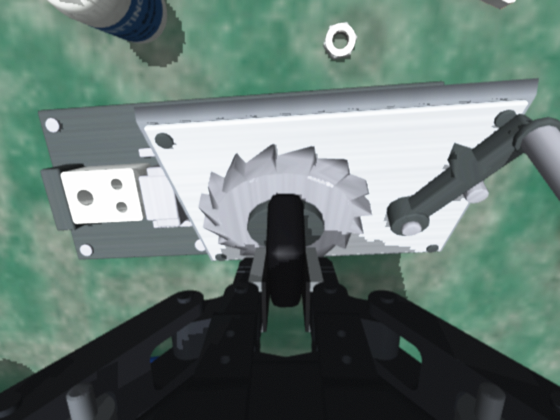

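>>> carry_out --moves '[{"dx":0,"dy":-0.0012,"dz":0,"rx":4.6,"ry":0,"rz":-3.4,"grip":-1},{"dx":0,"dy":-0.0012,"dz":0,"rx":4.6,"ry":0,"rz":-3.4,"grip":-1},{"dx":0,"dy":-0.0012,"dz":0,"rx":4.6,"ry":0,"rz":-3.4,"grip":-1},{"dx":0,"dy":-0.0012,"dz":0,"rx":4.6,"ry":0,"rz":-3.4,"grip":-1},{"dx":0,"dy":-0.0012,"dz":0,"rx":4.6,"ry":0,"rz":-3.4,"grip":-1},{"dx":0,"dy":0,"dz":0,"rx":0,"ry":0,"rz":0,"grip":-1}]'

```text
clock: 15.15
position: [0.5062, -0.0761, 0.0947]
ee_rot: [-0.676, 0.008, 0.697, 0.238]
ft_force: [4.5, -5.9, -4.1]
finger_gap: 0.0156
```

Run:
```python
from h import *
rep()
for t in (-.5,-.6): todo(*wrench(t,36,.05))
print(env.get_state()['torque'])
c=cam('wrist'); cv2.imwrite('pics/w19.png',c['img'])
```

```text
t 15.15 pos [ 0.5062 -0.0761  0.0947] gap 0.0156 F [ 4.5 -5.9 -4.1]
face up/left/out mm [-7.7  2.6 35.6] rot err to face frame deg [141.   13.3 -45.4]
q [-0.4   0.87  1.01  2.18 -1.23  1.11 -0.48]
tool delta mm [ 2.7 -1.2  2.1] rot deg (tool) [-3.4 -0.3  2.4]
tool delta mm [ 2.7 -2.3  2.1] rot deg (tool) [ 1.2 -0.3 -0.9]
[-1.90873141 -0.62619966 -0.39445425]
```

View pics/w19.png

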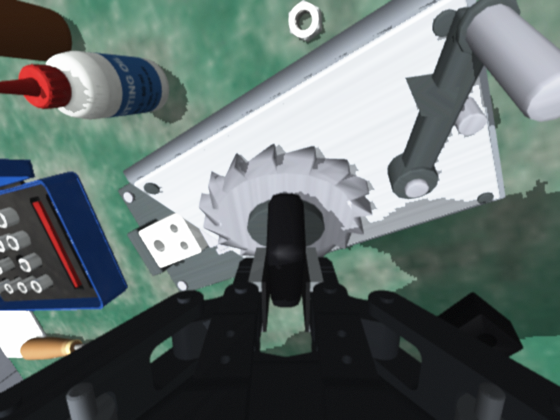

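>>> carry_out --moves '[{"dx":0,"dy":-0.0008,"dz":0,"rx":2.5,"ry":0,"rz":-1.8,"grip":-1},{"dx":0,"dy":0,"dz":0,"rx":0,"ry":0,"rz":0,"grip":-1},{"dx":0,"dy":0,"dz":0,"rx":0,"ry":0,"rz":0,"grip":-1},{"dx":0,"dy":0,"dz":0,"rx":0,"ry":0,"rz":0,"grip":-1}]'

```text
clock: 15.53
position: [0.5063, -0.0758, 0.0949]
ee_rot: [-0.671, 0.012, 0.694, 0.258]
ft_force: [1.9, -8.4, -3.8]
finger_gap: 0.015
```

Run:
```python
from h import *
rep()
for t in (-.6,): todo(*wrench(t,36,.05))
```

```text
t 15.53 pos [ 0.5063 -0.0758  0.0949] gap 0.015 F [ 1.9 -8.4 -3.8]
face up/left/out mm [-7.5  2.9 35.6] rot err to face frame deg [138.7  14.1 -44.7]
q [-0.38  0.87  1.    2.18 -1.24  1.13 -0.5 ]
tool delta mm [ 2.8 -1.8  2.2] rot deg (tool) [-0.8 -0.3  0.5]
```

>>> carry_out --moves '[{"dx":0,"dy":0,"dz":0,"rx":0,"ry":0,"rz":0,"grip":0},{"dx":0,"dy":0,"dz":0,"rx":0,"ry":0,"rz":0,"grip":0},{"dx":0,"dy":0,"dz":0,"rx":0,"ry":0,"rz":0,"grip":0},{"dx":-0.015,"dy":0,"dz":0,"rx":0,"ry":0,"rz":0,"grip":0},{"dx":-0.035,"dy":0,"dz":0,"rx":0,"ry":0,"rz":0,"grip":0},{"dx":-0.04,"dy":0,"dz":0,"rx":0,"ry":0,"rz":0,"grip":0},{"dx":-0.04,"dy":0,"dz":0,"rx":0,"ry":0,"rz":0,"grip":0},{"dx":0,"dy":0,"dz":0,"rx":0,"ry":0,"rz":0,"grip":0}]'

```text
clock: 16.2
position: [0.5028, -0.1215, 0.2227]
ee_rot: [-0.672, 0.01, 0.692, 0.263]
ft_force: [1.3, -0.9, -0.4]
finger_gap: 0.0426
```

Run:
```python
from h import *
rep()
# target: tool down, y along... block grip: y along clamp x
ex=A@[1,0,0]; ey=A@[0,1,0]; dn=np.array([0,0,-1.])
for nm,y in (('y=+x',ex),('y=-x',-ex)):
    M=np.stack([dn,y,np.cross(dn,y)],1); print(nm); todo(M,O+A@[0,.126,.15])
c=cam('wrist'); cv2.imwrite('pics/w20.png',c['img']); np.save('pics/w20.npy',c,allow_pickle=True)
P=pts(c); d=(P-O-[0,0,.07]); up=d@U;le=d@L;ou=d@N
m=(c['img'].max(2)<60)&(ou>.035)&(ou<.055)&(abs(up)<.045)&(abs(le)<.045)
q=np.stack([up[m],le[m]],1).astype(np.float32)*1000; print(len(q),cv2.minAreaRect(q))
```

```text
t 16.2 pos [ 0.5028 -0.1215  0.2227] gap 0.0426 F [ 1.3 -0.9 -0.4]
face up/left/out mm [ 58.6 -42.1 145.4] rot err to face frame deg [138.5  14.7 -44.3]
q [-0.41  0.7   1.17  2.08 -0.99  1.27 -0.66]
y=+x
tool delta mm [ 128.6 -128.6   41.5] rot deg (tool) [-117.8  -17.2   17.9]
y=-x
tool delta mm [ 128.6 -128.6   41.5] rot deg (tool) [60.  15.6 15. ]
898 ((1.4473686218261719, -2.844308853149414), (15.269938468933105, 55.77070236206055), 55.47700500488281)
```

View pics/w20.png

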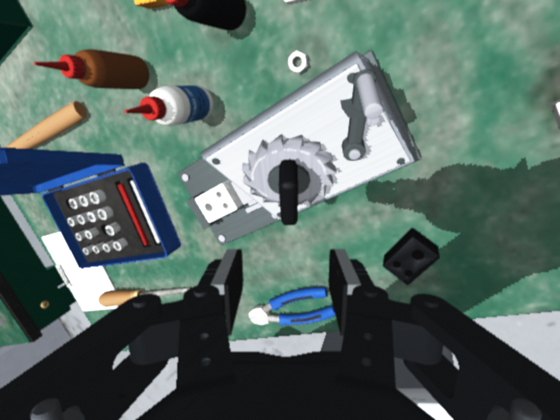

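>>> carry_out --moves '[{"dx":0,"dy":0,"dz":0,"rx":6,"ry":1.6,"rz":1.5,"grip":0.5},{"dx":0,"dy":0,"dz":0,"rx":6,"ry":1.6,"rz":1.5,"grip":0.5},{"dx":0,"dy":0,"dz":0,"rx":6,"ry":1.6,"rz":1.5,"grip":0.5},{"dx":0,"dy":0,"dz":0,"rx":6,"ry":1.6,"rz":1.5,"grip":0.5},{"dx":0,"dy":0,"dz":0,"rx":6,"ry":1.6,"rz":1.5,"grip":0.5},{"dx":0,"dy":0,"dz":0,"rx":6,"ry":1.6,"rz":1.5,"grip":0.5},{"dx":0,"dy":0,"dz":0,"rx":6,"ry":1.6,"rz":1.5,"grip":0.5},{"dx":0,"dy":0,"dz":0,"rx":6,"ry":1.6,"rz":1.5,"grip":0.5},{"dx":0,"dy":0,"dz":0,"rx":6,"ry":1.6,"rz":1.5,"grip":0.5},{"dx":0,"dy":0,"dz":0,"rx":6,"ry":1.6,"rz":1.5,"grip":0.5},{"dx":0,"dy":0,"dz":0,"rx":0,"ry":0,"rz":0,"grip":0.5}]'

```text
clock: 17.17
position: [0.5007, -0.1134, 0.2148]
ee_rot: [-0.526, 0.471, 0.533, 0.466]
ft_force: [-0.5, 0.6, 0.3]
finger_gap: 0.064
```

```bash
cat >> h.py <<'E'
def blkM(sg=-1):
    ex=A@[1,0,0]*sg; dn=np.array([0,0,-1.]); return np.stack([dn,ex,np.cross(dn,ex)],1)
E
python3 - <<'E'
from h import *
rep(); todo(blkM(),O+A@[0,.126,.20])
E
```

```text
t 17.17 pos [ 0.5007 -0.1134  0.2148] gap 0.064 F [-0.5  0.6  0.3]
face up/left/out mm [ 53.1 -33.8 139.5] rot err to face frame deg [ 87.1 -27.7 -28.1]
q [-0.7   0.76  1.34  2.12 -0.89  1.04 -1.89]
tool delta mm [ 14.8 -37.5 159.6] rot deg (tool) [ 0.3  0.2 -0.6]
```

>>> carry_out --moves '[{"dx":0.003,"dy":-0.009,"dz":0.039,"rx":0,"ry":0,"rz":0,"grip":0.5},{"dx":0.004,"dy":-0.009,"dz":0.039,"rx":0,"ry":0,"rz":0,"grip":0.5},{"dx":0.004,"dy":-0.009,"dz":0.039,"rx":0,"ry":0,"rz":0,"grip":0.5},{"dx":0.004,"dy":-0.01,"dz":0.039,"rx":0,"ry":0,"rz":0,"grip":0.5},{"dx":0,"dy":0,"dz":0.003,"rx":0,"ry":0,"rz":0,"grip":0.5},{"dx":0,"dy":0,"dz":0,"rx":0,"ry":0,"rz":0,"grip":0.5}]'

```text
clock: 17.67
position: [0.5175, 0.0492, 0.1996]
ee_rot: [-0.528, 0.469, 0.534, 0.465]
ft_force: [-0.6, -0.4, 0.3]
finger_gap: 0.0642
```

Run:
```python
from h import *
rep(); todo(blkM(),O+A@[0,.126,.12])
c=cam('wrist'); cv2.imwrite('pics/w21.png',c['img']); np.save('pics/w21.npy',c,allow_pickle=True)
P=pts(c); Q=(P-O)@A
m=(abs(Q[...,2]-.036)<.003)&(abs(Q[...,0])<.03)&(Q[...,1]>.09)&(Q[...,1]<.15)&(c['img'].min(2)>120)
m=cv2.morphologyEx(m.astype(np.uint8),cv2.MORPH_OPEN,np.ones((3,3)))>0
q=Q[m]; print(len(q),cv2.minAreaRect(q[:,:2].astype(np.float32)*1000),q[:,2].mean())
print(proj(c,O+A@[0,.126,.036]))
```

```text
t 17.67 pos [0.5175 0.0492 0.1996] gap 0.0642 F [-0.6 -0.4  0.3]
face up/left/out mm [ 73.7 125.7 106.6] rot err to face frame deg [ 87.4 -27.7 -28.2]
q [-1.    0.81  1.34  2.12 -0.94  1.05 -2.16]
tool delta mm [79.6 -1.7  0.1] rot deg (tool) [ 0.7  0.1 -0.6]
1500 ((-1.2217979431152344, 124.86058044433594), (50.3438606262207, 35.24386978149414), 89.46963500976562) 0.03623603622234237
(np.float64(283.2133742241614), np.float64(191.56141670233342))
```

View pics/w21.png

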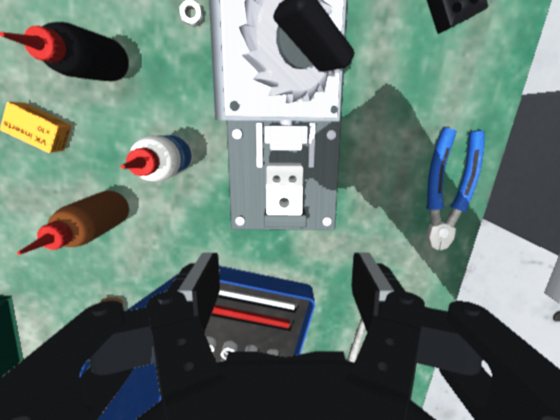

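>>> carry_out --moves '[{"dx":0.04,"dy":0,"dz":-0.001,"rx":0.6,"ry":0,"rz":0,"grip":0.5},{"dx":0.04,"dy":0,"dz":0,"rx":0,"ry":0,"rz":-0.6,"grip":0.5},{"dx":0.04,"dy":0,"dz":0,"rx":0,"ry":0,"rz":0,"grip":0.5},{"dx":0.025,"dy":0,"dz":0,"rx":0,"ry":0,"rz":0,"grip":0.5},{"dx":0,"dy":0,"dz":0,"rx":0,"ry":0,"rz":0,"grip":0.5},{"dx":0,"dy":0,"dz":0,"rx":0,"ry":0,"rz":0,"grip":0.5}]'

```text
clock: 18.22
position: [0.5172, 0.0427, 0.0563]
ee_rot: [0.526, -0.473, -0.526, -0.473]
ft_force: [-0.7, -0.4, 0.8]
finger_gap: 0.0637
```

Run:
```python
from h import *
rep(); todo(blkM(),O+A@[-.0012,.125,.015])
c=cam('wrist'); cv2.imwrite('pics/w22.png',c['img'])
```

```text
t 18.22 pos [0.5172 0.0427 0.0563] gap 0.0637 F [-0.7 -0.4  0.8]
face up/left/out mm [ -9.4 119.2 -10.1] rot err to face frame deg [ 86.4 -27.5 -27.2]
q [-0.85  0.96  1.07  2.21 -1.27  0.86 -1.95]
tool delta mm [41.3 -0.6  5.8] rot deg (tool) [-0.6 -0.   0. ]
```

View pics/w22.png

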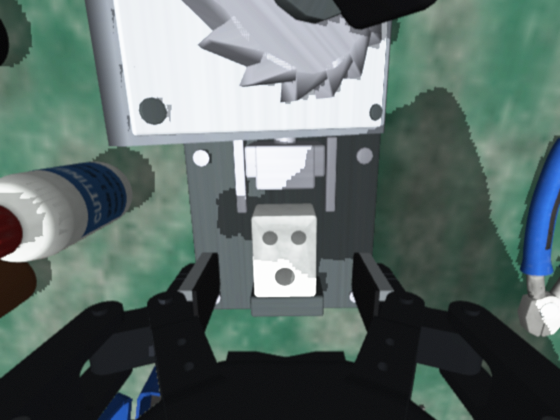

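>>> carry_out --force 40 --moves '[{"dx":0.015,"dy":0,"dz":0.006,"rx":0,"ry":0,"rz":0,"grip":0.5},{"dx":0.015,"dy":0,"dz":0,"rx":0,"ry":0,"rz":0,"grip":0.5},{"dx":0.01,"dy":0,"dz":0,"rx":0,"ry":0,"rz":0,"grip":0.5},{"dx":0,"dy":0,"dz":0,"rx":0,"ry":0,"rz":0,"grip":0.5},{"dx":0,"dy":0,"dz":0,"rx":0,"ry":0,"rz":0,"grip":0.5}]'

```text
clock: 18.68
position: [0.5187, 0.0502, 0.0182]
ee_rot: [0.528, -0.471, -0.525, -0.474]
ft_force: [0.6, -0.8, -0.6]
finger_gap: 0.0641
```

Run:
```python
from h import *
rep(); todo(blkM(),O+A@[-.0012,.125,.015])
```

```text
t 18.68 pos [0.5187 0.0502 0.0182] gap 0.0641 F [ 0.6 -0.8 -0.6]
face up/left/out mm [-29.4 126.5 -42.7] rot err to face frame deg [ 86.5 -27.3 -27. ]
q [-0.83  1.01  1.01  2.22 -1.37  0.82 -1.89]
tool delta mm [ 3.2  1.6 -1.5] rot deg (tool) [-0.5 -0.   0.3]
```

>>> carry_out --moves '[{"dx":0.003,"dy":0.001,"dz":-0.001,"rx":0,"ry":0,"rz":0,"grip":0.2},{"dx":0,"dy":0,"dz":0,"rx":0,"ry":0,"rz":0,"grip":-1},{"dx":0,"dy":0,"dz":0,"rx":0,"ry":0,"rz":0,"grip":-1},{"dx":0,"dy":0,"dz":0,"rx":0,"ry":0,"rz":0,"grip":-1},{"dx":0,"dy":0,"dz":0,"rx":0,"ry":0,"rz":0,"grip":-1},{"dx":0,"dy":0,"dz":0,"rx":0,"ry":0,"rz":0,"grip":-1},{"dx":-0.01,"dy":0,"dz":0,"rx":0,"ry":0,"rz":0,"grip":-1},{"dx":-0.01,"dy":0,"dz":0,"rx":0,"ry":0,"rz":0,"grip":-1},{"dx":0,"dy":0,"dz":0,"rx":0,"ry":0,"rz":0,"grip":-1}]'

```text
clock: 19.43
position: [0.5173, 0.0494, 0.0348]
ee_rot: [0.528, -0.471, -0.525, -0.473]
ft_force: [-0.1, 0.3, -0.7]
finger_gap: 0.0353
```

Run:
```python
from h import *
rep()
c=cam('wrist'); cv2.imwrite('pics/w23.png',c['img'])
```

```text
t 19.43 pos [0.5173 0.0494 0.0348] gap 0.0353 F [-0.1  0.3 -0.7]
face up/left/out mm [-21.  125.9 -28.3] rot err to face frame deg [ 86.5 -27.3 -27. ]
q [-0.84  0.99  1.03  2.22 -1.33  0.83 -1.92]
```

View pics/w23.png

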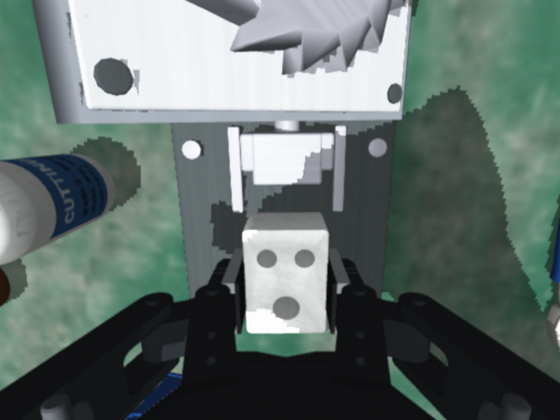

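>>> carry_out --moves '[{"dx":-0.03,"dy":0,"dz":0,"rx":0,"ry":0,"rz":0,"grip":-1},{"dx":-0.04,"dy":0,"dz":0,"rx":0,"ry":0,"rz":0,"grip":-1},{"dx":-0.04,"dy":0,"dz":0,"rx":0,"ry":0,"rz":0,"grip":-1},{"dx":-0.04,"dy":0,"dz":0,"rx":0,"ry":0,"rz":0,"grip":-1},{"dx":-0.04,"dy":0,"dz":0,"rx":0,"ry":0,"rz":0,"grip":-1},{"dx":-0.04,"dy":0,"dz":0,"rx":0,"ry":0,"rz":0,"grip":-1},{"dx":0,"dy":0,"dz":0.02,"rx":0,"ry":0,"rz":0,"grip":-1},{"dx":0,"dy":0,"dz":0.03,"rx":0,"ry":0,"rz":0,"grip":-1},{"dx":0,"dy":0,"dz":0.036,"rx":0,"ry":0,"rz":0,"grip":-1},{"dx":0,"dy":0,"dz":0.036,"rx":0,"ry":0,"rz":0,"grip":-1},{"dx":0,"dy":0,"dz":0.036,"rx":0,"ry":0,"rz":0,"grip":-1},{"dx":0,"dy":0,"dz":0.036,"rx":0,"ry":0,"rz":0,"grip":-1},{"dx":0,"dy":0,"dz":0.036,"rx":0,"ry":0,"rz":0,"grip":-1},{"dx":0,"dy":0,"dz":0.036,"rx":0,"ry":0,"rz":0,"grip":-1},{"dx":0,"dy":0,"dz":0.036,"rx":0,"ry":0,"rz":0,"grip":-1},{"dx":0,"dy":0,"dz":0.036,"rx":0,"ry":0,"rz":0,"grip":-1},{"dx":0,"dy":0,"dz":0.036,"rx":0,"ry":0,"rz":0,"grip":-1},{"dx":0,"dy":0,"dz":0,"rx":0,"ry":0,"rz":0,"grip":-1},{"dx":0,"dy":0,"dz":0,"rx":0,"ry":0,"rz":0,"grip":-1}]'

```text
clock: 21.07
position: [0.4736, 0.4247, 0.2616]
ee_rot: [0.528, -0.47, -0.528, -0.47]
ft_force: [-0.5, -0.3, -0.5]
finger_gap: 0.0349
```

Run:
```python
from h import *
rep(); todo(blkM(),np.array([.477,.4275,.05]))
c=cam('wrist'); cv2.imwrite('pics/w24.png',c['img']); np.save('pics/w24.npy',c,allow_pickle=True)
print(proj(c,[.477,.4275,.004]))
hsv=cv2.cvtColor(c['img'],cv2.COLOR_BGR2HSV)
w=((hsv[...,1]<40)&(hsv[...,2]>200)).astype(np.uint8)
n,l,st,ce=cv2.connectedComponentsWithStats(w)
for i in range(1,n):
    if st[i,4]>1500: print(st[i],plane(c,*ce[i],.004))
```

```text
t 21.07 pos [0.4736 0.4247 0.2616] gap 0.0349 F [-0.5 -0.3 -0.5]
face up/left/out mm [109.4 503.7 157.4] rot err to face frame deg [ 86.9 -27.4 -27.3]
q [-1.54  0.83  1.31  1.82 -0.86  1.21 -2.99]
tool delta mm [211.6  -3.6   2.6] rot deg (tool) [-0.1 -0.   0. ]
(np.float64(282.89076999167594), np.float64(177.59840644964106))
[  215   126   139   207 14218] [0.47686651 0.48024677 0.004     ]
```

View pics/w24.png

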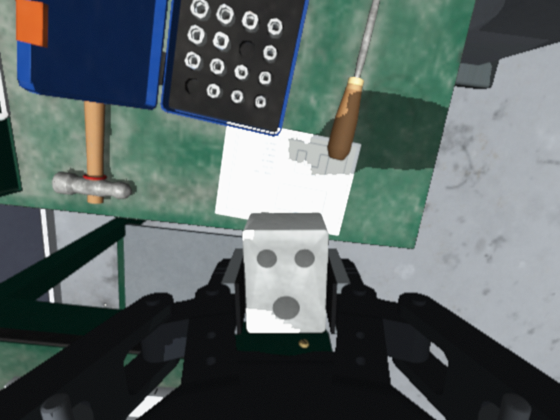

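>>> carry_out --moves '[{"dx":0,"dy":-0.003,"dz":0.002,"rx":-6,"ry":0,"rz":0,"grip":-1},{"dx":0.02,"dy":0,"dz":0,"rx":-6,"ry":0,"rz":0,"grip":-1},{"dx":0.035,"dy":0,"dz":0,"rx":-6,"ry":0,"rz":0,"grip":-1},{"dx":0.035,"dy":0,"dz":0,"rx":0,"ry":0,"rz":0,"grip":-1},{"dx":0.035,"dy":0,"dz":0,"rx":0,"ry":0,"rz":0,"grip":-1},{"dx":0.035,"dy":0,"dz":0,"rx":0,"ry":0,"rz":0,"grip":-1},{"dx":0.03,"dy":0,"dz":0,"rx":0,"ry":0,"rz":0,"grip":-1},{"dx":0.02,"dy":0,"dz":0,"rx":0,"ry":0,"rz":0,"grip":-1},{"dx":0,"dy":0,"dz":0,"rx":0,"ry":0,"rz":0,"grip":-1},{"dx":0,"dy":0,"dz":0,"rx":0,"ry":0,"rz":0,"grip":-1}]'

```text
clock: 21.95
position: [0.4785, 0.4219, 0.0532]
ee_rot: [0.594, -0.385, -0.593, -0.384]
ft_force: [0.0, 0.7, -2.1]
finger_gap: 0.0353
```

Run:
```python
from h import *
rep(); print(R.from_quat(env.get_state()['ee_rot']).as_matrix().round(3))
c=cam('wrist'); cv2.imwrite('pics/w25.png',c['img'])
```

```text
t 21.95 pos [0.4785 0.4219 0.0532] gap 0.0353 F [ 0.   0.7 -2.1]
face up/left/out mm [ -6.4 500.3 -16. ] rot err to face frame deg [103.6 -24.  -32.6]
q [-1.39  0.98  0.97  1.94 -1.1   0.88 -2.52]
[[ 0.001 -0.913 -0.408]
 [-0.001 -0.408  0.913]
 [-1.    -0.001 -0.002]]
```

View pics/w25.png

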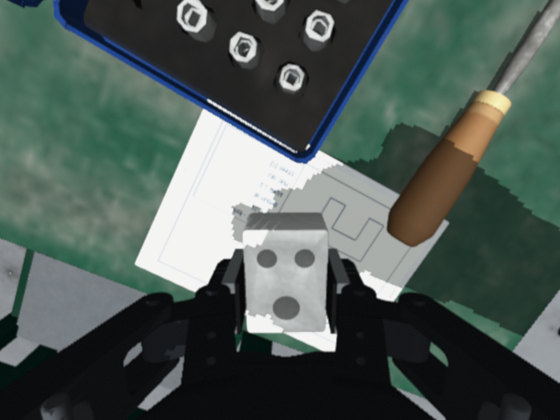

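>>> carry_out --moves '[{"dx":0.012,"dy":-0.001,"dz":0.005,"rx":0,"ry":0,"rz":0,"grip":-1},{"dx":0.012,"dy":0,"dz":0,"rx":0,"ry":0,"rz":0,"grip":-1},{"dx":0.01,"dy":0,"dz":0,"rx":0,"ry":0,"rz":0,"grip":-1},{"dx":0,"dy":0,"dz":0,"rx":0,"ry":0,"rz":0,"grip":-1},{"dx":0,"dy":0,"dz":0,"rx":0,"ry":0,"rz":0,"grip":-1}]'

```text
clock: 22.42
position: [0.4769, 0.4287, 0.0188]
ee_rot: [0.594, -0.384, -0.594, -0.384]
ft_force: [1.1, -0.4, -1.3]
finger_gap: 0.0352
```

>>> carry_out --moves '[{"dx":0.002,"dy":0,"dz":0,"rx":0,"ry":0,"rz":0,"grip":-1},{"dx":0.002,"dy":0,"dz":0,"rx":0,"ry":0,"rz":0,"grip":-1},{"dx":0.002,"dy":0,"dz":0,"rx":0,"ry":0,"rz":0,"grip":-1},{"dx":0,"dy":0,"dz":0,"rx":0,"ry":0,"rz":0,"grip":-1},{"dx":0,"dy":0,"dz":0,"rx":0,"ry":0,"rz":0,"grip":-1}]'

```text
clock: 22.83
position: [0.4776, 0.4289, 0.0137]
ee_rot: [0.594, -0.383, -0.593, -0.385]
ft_force: [-0.5, 0.3, -1.5]
finger_gap: 0.0355
```

>>> carry_out --moves '[{"dx":0.002,"dy":0,"dz":0,"rx":0,"ry":0,"rz":0,"grip":-1},{"dx":0.0015,"dy":0,"dz":0,"rx":0,"ry":0,"rz":0,"grip":-1},{"dx":0,"dy":0,"dz":0,"rx":0,"ry":0,"rz":0,"grip":-1},{"dx":0,"dy":0,"dz":0,"rx":0,"ry":0,"rz":0,"grip":-1}]'

```text
clock: 23.17
position: [0.4775, 0.4289, 0.01]
ee_rot: [0.594, -0.383, -0.593, -0.385]
ft_force: [-0.3, 0.4, -1.2]
finger_gap: 0.0347
```

>>> carry_out --moves '[{"dx":0.001,"dy":0,"dz":0,"rx":0,"ry":0,"rz":0,"grip":-1},{"dx":0.001,"dy":0,"dz":0,"rx":0,"ry":0,"rz":0,"grip":-1},{"dx":0,"dy":0,"dz":0,"rx":0,"ry":0,"rz":0,"grip":-1},{"dx":0,"dy":0,"dz":0,"rx":0,"ry":0,"rz":0,"grip":-1}]'

```text
clock: 23.5
position: [0.4778, 0.4289, 0.0087]
ee_rot: [0.594, -0.383, -0.593, -0.385]
ft_force: [-1.9, 0.7, 3.9]
finger_gap: 0.0354
```

Contact (z force rose to about +4 N). Release and rise.

>>> carry_out --moves '[{"dx":0,"dy":0,"dz":0,"rx":0,"ry":0,"rz":0,"grip":0},{"dx":0,"dy":0,"dz":0,"rx":0,"ry":0,"rz":0,"grip":0.5},{"dx":0,"dy":0,"dz":0,"rx":0,"ry":0,"rz":0,"grip":0.5},{"dx":0,"dy":0,"dz":0,"rx":0,"ry":0,"rz":0,"grip":0.5},{"dx":-0.01,"dy":0,"dz":0,"rx":0,"ry":0,"rz":0,"grip":0.5},{"dx":-0.03,"dy":0,"dz":0,"rx":0,"ry":0,"rz":0,"grip":0.5},{"dx":-0.04,"dy":0,"dz":0,"rx":0,"ry":0,"rz":0,"grip":0.5},{"dx":-0.04,"dy":0,"dz":0,"rx":0,"ry":0,"rz":0,"grip":0.5},{"dx":-0.04,"dy":0,"dz":0,"rx":0,"ry":0,"rz":0,"grip":0.5},{"dx":-0.04,"dy":0,"dz":0,"rx":0,"ry":0,"rz":0,"grip":0.5},{"dx":0,"dy":0,"dz":0,"rx":0,"ry":0,"rz":0,"grip":0.5},{"dx":0,"dy":0,"dz":0,"rx":0,"ry":0,"rz":0,"grip":0.5}]'

```text
clock: 24.5
position: [0.4788, 0.429, 0.2116]
ee_rot: [0.595, -0.381, -0.593, -0.387]
ft_force: [-0.9, -0.4, -0.7]
finger_gap: 0.064
```

Run:
```python
from h import *
rep()
c=cam('wrist'); cv2.imwrite('pics/w26.png',c['img']); P=pts(c)
m=(abs(P[...,2]-.030)<.004)&(np.hypot(P[...,0]-.477,P[...,1]-.4275)<.05)&(c['img'].min(2)>100)
m=cv2.morphologyEx(m.astype(np.uint8),cv2.MORPH_OPEN,np.ones((3,3)))>0
q=P[m]; print(len(q),cv2.minAreaRect(q[:,:2].astype(np.float32)*1000),q[:,2].mean(),q[:,2].std())
hsv=cv2.cvtColor(c['img'],cv2.COLOR_BGR2HSV)
c=cam('top'); cv2.imwrite('pics/t2.png',cv2.resize(c['img'][130:300,100:420],None,fx=2.4,fy=2.4)); 
c=cam('scene'); cv2.imwrite('pics/s3.png',cv2.resize(c['img'][150:310,100:400],None,fx=2.6,fy=2.6))
```

```text
t 24.5 pos [0.4788 0.429  0.2116] gap 0.064 F [-0.9 -0.4 -0.7]
face up/left/out mm [ 85.3 507.4 113.1] rot err to face frame deg [103.7 -23.5 -32.4]
q [-1.49  0.82  1.17  1.85 -0.87  1.08 -2.69]
1390 ((478.9408264160156, 427.77166748046875), (35.04393768310547, 50.342403411865234), 25.15270233154297) 0.030195924901964783 0.0007903978396413111
```

View pics/w26.png

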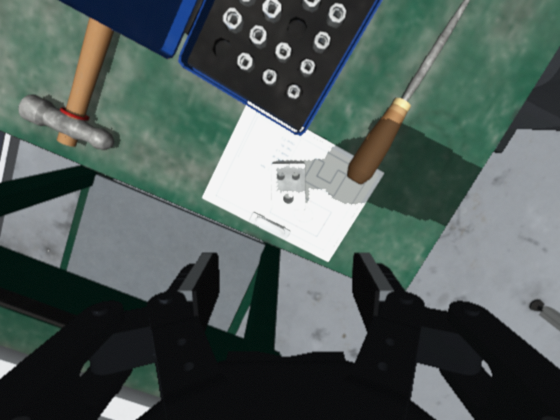

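View pics/t2.png

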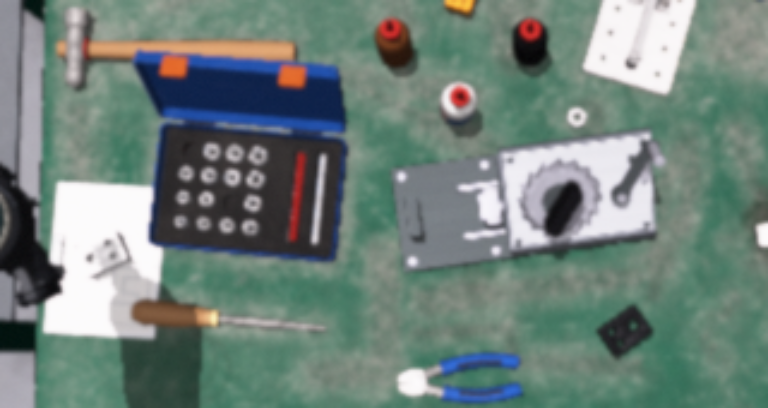

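View pics/s3.png

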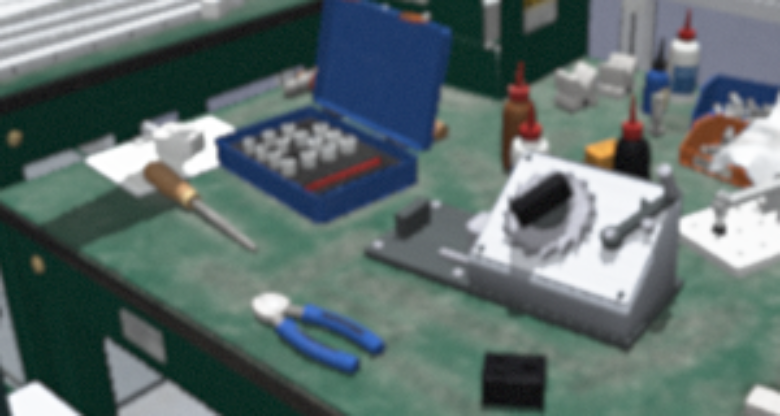

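```bash
python3 -c "
from plant import env
print(env.get_state()['qd'].round(3)); print(env.job_done())"
```

```text
[ 0.004  0.015 -0.012  0.004  0.001 -0.003  0.   ]
the job is handed in; nothing more can be done
None
```

The job is handed in, and my last checks found nothing out of place. It took about 24.5 s of the 67 s allowed, and no verdict was reported.

I swung the pawl over to its stop with the half-open fingers. Then I gripped the bar knob, turned the wheel back about 1.2 rad, lifted the block out and set it down on the sheet.

**Last checks:**
- **Block:** it lies holes up, its middle at (0.479, 0.428) and the sheet's middle at (0.477, 0.4275). Its top measures 30 mm up, as expected. When it touched down, the force was about 4 N.
- **Clamp and bottle:** the pictures show the pawl thrown back, the bar 34° to the right of uphill (it started about 34° to the left), the jaw open and the white bottle upright.
- **Robot:** it is clear of everything, about 0.2 m above the sheet.

**What did not go as planned:**
- **First try at the wheel:** pushing the bar with shut fingers only turned it partway, and it slipped back to its start with up to about 16 N on the wrist. I changed to gripping the bar.
- **Tool tilt:** the full 35° tilt brought two wrist joints to the ends of their ranges, so I worked with the tool more upright.
- **Clamp position:** early readings disagreed by 2 to 4 mm. The later fit to the bar agreed within 1 mm.

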